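# Unlock the pellet bin and hold the latch drawn

### The arm

A 7-joint arm with a two-finger parallel gripper is mounted at the origin on the work surface. World frame = base frame: x ahead of the robot, y to its left, z up, the work surface at z = 0. Lengths are in mm, angles in rad, forces in N, time in s.
With the tool pointing down it reaches from about 425 to 1025 mm from the base axis. Payload 9.4 kg.
Tool frame: the origin (TCP) lies midway between the tips of the shut fingers; the grasp point (between the pads) lies 19 mm behind it; z points along the fingers, y is the direction in which the jaws open and shut (so a half turn about z gives the same grasp; the last joint's range is limited). The gripper opens to 85 mm and grips with 20 to 120 N. Pads are 22 mm wide; open, the fingers measure 114 mm over their backs; the gripper's body (76 mm by 85 mm) begins 54 mm behind the grasp point. The pads swing forward as they close: fully open they stand 13 mm farther back than shut.
Start: joints at [-1.287, 0.599, -0.003, 1.599, 0.002, 0.943, -0.08], TCP at [255.946, 678.319, 231.275] pointing down, gripper open.
Joint ranges: [-2.57, 2.57], [-0.35, 1.97], [-1.29, 1.29], [0.11, 2.56], [-1.05, 4.19], [0.11, 1.86], [-2.63, 2.63]. Speed limits (rad/s): [2.22, 2.22, 3.01, 3.01, 3.14, 3.14, 3.14].

### API

Orientations are given as [roll, pitch, yaw] about the fixed x, y, z axes, in that order (R = Rz(yaw) Ry(pitch) Rx(roll)).
In Python, from station import env gives the robot as it stands.
- The arm moves only by the shell command python3 -m handwheel 'ROWS' [FORCE]. ROWS is JSON, a list of rows, each an object of numbers: "tx", "ty", "tz": the shift along the tool's x, y, z in units of 40 mm (1.0 is 40 mm); "turn": the turn about the tool's z in units of 10 degrees (1.0 is 10 degrees); "claw": the opening, from 0 (shut) to 1 (fully open). A call has 1 to 5 rows; each row shifts and turns the commanded pose from where the row before left it, along the tool's axes as they then stand; what a row does not reach is not made up. A row lasts 1/8 s, in which the tool goes at most 62.5 mm and 10.7 degrees, less where a joint would pass 70% of its speed; a pose out of reach is approached as far as the arm can. A call is refused whole if a number of a shift passes 1 or a number of a turn 1, either way. A call with a gripper value outside its range is refused whole. The fingers move at their own pace and stop on an object; FORCE is the grip in N (left out, the last holds). Time passes only in rows, so rows that do not move let the fingers close. It gives the time, the measured TCP pose, the force and the opening at its end, in the units of the state.
- env.read_state(): the state, without advancing time (a new reading comes with each control period).
- env.read_camera(name): name is "scene" or "top" or "wrist"; returns the picture (384x512x3 uint8, blue, green, red); there is no depth.
- env.get_calibration(name): a dict with "fx", "fy", "cx", "cy" (pixels), "cam_to_world" (4x4, takes a point from camera to world coordinates). Camera axes: x right, y down, z forward; pixel columns grow to the right and rows downward; lengths in mm; the calibration is good to about 2 mm. A picture is of the moment at which its call begins: read the wrist's pose just before it. get_calibration takes no time and is no camera call; for the wrist camera it gives the pose at the moment of the call.
- env.sign_off(): hands the job in, once; it reports no verdict.
The state is a dict: "t": time; "joint_positions": joint angles; "qd": joint speeds; "effort": joint torques, N m; "tcp_pos": TCP position; "eef_rot": TCP orientation; "ft_force": force on the tool from outside, world axes, zero at the start; "ft_torque": the same for the moment, N m; "gripper_width": opening from 0.0 (shut) to 1.0 (fully open).
Only numpy, scipy, OpenCV 4.12 (cv2) and the standard library are available. Lean on these libraries where they do the work, as an engineer would, in place of code of your own. Each camera call takes 0.05 s, during which the arm holds its last target.

### The job

Undo the two bar knobs on the lid of the pellet bin, turning each counter-clockwise (seen from above) all the way to its end stop. Then take the key out of its wooden stand, push it fully home into the lock on the lid, working it past the sticky pins, and only then turn it a quarter turn clockwise to the stop. The lock springs back, so finish still gripping the key and holding it turned, and leave everything else on the bench where it is.

Things in the scene. Friction and masses are not known exactly. Their poses are not given: they have to be found in the camera images.
- lock_mouth (a point): Middle of the key slot in the top face of the lock case, a steel box 54 x 54 x 36 mm on the bin's lid; 166 mm above the bench. Axes turn with the bin: z up, x to the lid's hinges, y to the left knob. The slot runs along x, 22 mm long and 7.5 mm wide, with a 2 mm bevel; the cover is 5 mm thick. The key turns freely only once its blade is right through (shoulder less than 4 mm above this point).
- cylinder (a joint): Turn of the lock cylinder under the cover, rad: 0 at rest, in line with the slot; grows clockwise seen from above to the stop at 1.6. A spring (0.1 N m) turns it back if let go. The key has 0.1 rad of play in it, so turn the key a little more. Three spring pins in it stick: pushing the key in meets 8 to 18 N, in jerks; where it stops short, rock it 3 degrees each way and push on.
- knob_left_grip (a point): Centre of the left knob's black bar, 120 mm from the lock along the lock's +y, 155 mm above the bench. Bar 46 mm long (its own x), 12 mm wide (y), 26 mm tall: 13 mm above and below this point; its underside is 12 mm above the lid. Turns about the vertical through this point and stays on the lid.
- knob_left (a joint): Turn of the left knob in rad, growing counter-clockwise seen from above; 0 is tight (bar in line with the lock's x axis), the end stop (undone) is at 1.55. It starts at 0.1 to 0.45 and stays where it is left; friction 0.06 N m.
- knob_right_grip (a point): Centre of the right knob's bar, the same knob on the other side of the lock (120 mm along the lock's -y).
- knob_right (a joint): Turn of the right knob in rad, as for the left one.
- key_grip (a point): Point in the key's black grip, 24 mm above its shoulder. Key upright in its stand, z up. Grip: flat block 32 mm (x) by 12 mm (y) by 44 mm tall, 20 mm of it above this point and 24 mm below. Under it a 5 mm round neck and a steel blade 18 mm wide (x), 5 mm thick (y), tapered tip 27.5 mm below the shoulder. Half a turn about z makes no difference to the lock. 30 to 55 g.
- key_shoulder (a point): Middle of the underside of the key's grip: its shoulder. It sits on the stand's top at the start and on the lock's cover (at lock_mouth) when the key is fully home. Axes as for key_grip.
- stand_top (a point): Top centre of the key stand: a fixed pine block 70 mm (x) by 50 mm (y) by 45 mm high, with a slot along x that the blade stands in with 2 mm of room either way. To the left or right of the bin's near edge; it trades places with the dish.
- dish: Cream glazed ceramic bowl, 110 mm across, 40 mm high, loose; origin under its centre. Leave alone.
- clipper: Chrome nail clipper, 62 x 13 x 15 mm, lying loose on the far half of the bin's lid; origin at its underside. Leave alone.
- log: Pine gnawing log, 130 mm long (x), 48 mm across, loose on the bench at the left; origin under its centre. Leave alone.
- brush: Folded aluminium hand brush, 150 x 45 x 36 mm, loose on the low pull-out shelf at the right; origin under its centre. Leave alone.
- pot: Terracotta flower pot, 100 mm across, 90 mm high, loose, left of the bin; origin under its centre. Leave alone.
- lid_middle (a point): Centre of the top of the grey lid of the pellet bin, 130 mm above the bench. Bin 252 mm (x) by 332 mm (y), fixed, but standing differently each time; axes as for lock_mouth, which lies 50 mm from here along -x. The lid itself is not opened.

How it is judged:
By the outcome, as a careful person would: the job done as asked, in the order asked, and still so for the second after the job is handed in, while the arm keeps its last pose, push and grip.
It also fails if it takes over 64 s, if anything falls off the work surface, if the arm or the gripper's body presses on something with over 40 N, if the wrist force passes 120 N, or if a joint passes its speed limit or range.

## Working session

There is one attempt and no reset: what is moved stays moved. The work goes in short steps, Python scripts to look and compute and a shell command to move; the robot and the scene stay as the last step left them, time stands still between calls to the robot, and variables do not carry over. Pictures are saved under pics/ and viewed, and the job is handed in when it is done.

```bash
ls; mkdir -p pics; python3 - <<'E'
from station import env
import cv2
s=env.read_state(); print(s)
for n in ["scene","top","wrist"]:
    c=env.get_calibration(n); print(n,c)
    cv2.imwrite(f"pics/{n}0.png",env.read_camera(n))
E
```

```text
pics
{'t': 0.0, 'joint_positions': array([-1.28668185,  0.60015513, -0.0025272 ,  1.60013205,  0.00180979,
        0.94289105, -0.07980819]), 'qd': array([ 1.89728837e-04,  2.95052074e-05, -6.95134605e-04,  5.96607249e-05,
        1.07085195e-04, -2.01192169e-03, -1.31186835e-03]), 'effort': array([ 7.42635475e-04, -7.76461959e+01,  1.56489696e+00, -2.57996106e+01,
        1.22303099e-02,  9.32626077e-03, -4.99514738e-05]), 'tcp_pos': array([255.81237571, 677.86553173, 230.39473325]), 'eef_rot': array([-3.14001718e+00,  1.61735275e-04,  2.78082114e+00]), 'ft_force': array([ 0.41370416, -0.58038133, -0.77994923]), 'ft_torque': array([ 0.02724799, -0.03235853,  0.00151437]), 'gripper_width': 0.9993867783711433}
scene {'fx': 420.28777445752297, 'fy': 420.28777445752297, 'cx': 256.4226945845055, 'cy': 191.71207449722118, 'cam_to_world': array([[-5.07158886e-01,  6.05459986e-01, -6.13358027e-01,
         1.28052905e+03],
       [ 8.61850722e-01,  3.54806920e-01, -3.62388440e-01,
         4.21612756e+02],
       [-1.78802744e-03, -7.12411576e-01, -7.01759609e-01,
         9.44075261e+02],

[... 313 characters left out ...]
e-01, -7.72885653e-03,  2.15127542e-02,
        -5.73933864e+00],
       [-2.00247363e-02, -1.57776461e-01, -9.87271796e-01,
         1.22646414e+03],
       [ 0.00000000e+00,  0.00000000e+00,  0.00000000e+00,
         1.00000000e+00]])}
wrist {'fx': 316.342458034799, 'fy': 316.342458034799, 'cx': 251.37601861564403, 'cy': 190.286744976602, 'cam_to_world': array([[ 3.52957380e-01,  8.90611130e-01,  2.86762798e-01,
         1.81491838e+02],
       [ 9.35637171e-01, -3.35301173e-01, -1.10255195e-01,
         7.05420172e+02],
       [-2.04260171e-03,  3.07221318e-01, -9.51635902e-01,
         3.72632778e+02],
       [ 0.00000000e+00,  0.00000000e+00,  0.00000000e+00,
         1.00000000e+00]])}
```

View pics/scene0.png

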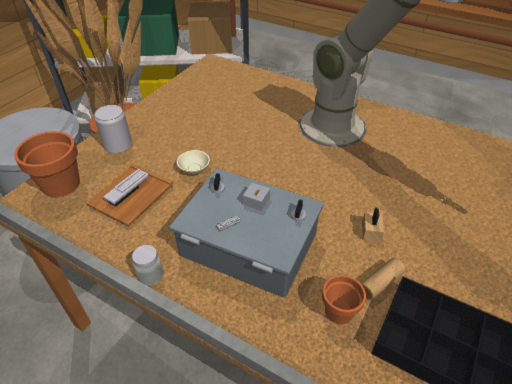

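View pics/top0.png

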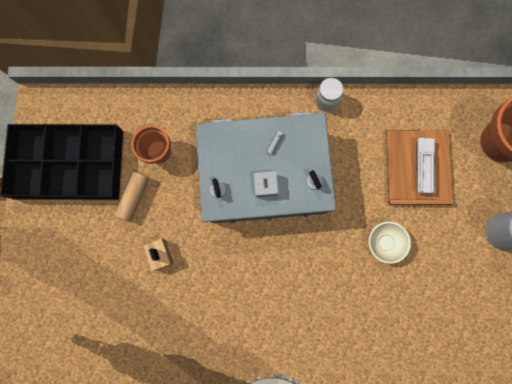

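View pics/wrist0.png

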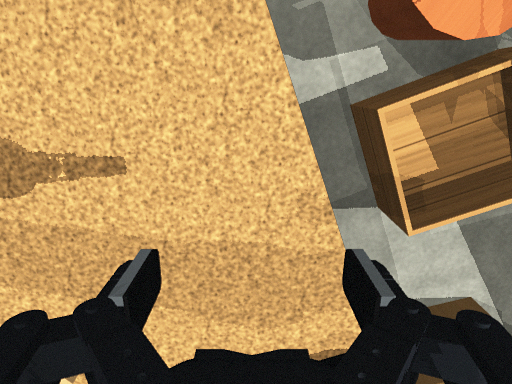

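```bash
python3 - <<'E'
import cv2
t=cv2.imread("pics/top0.png"); s=cv2.imread("pics/scene0.png")
cv2.imwrite("pics/z1.png",cv2.resize(t[100:230,185:345],None,fx=5,fy=4.6,interpolation=cv2.INTER_CUBIC) if 0 else cv2.resize(t[105:225,190:345],None,fx=5,fy=5,interpolation=cv2.INTER_CUBIC))
cv2.imwrite("pics/z2.png",cv2.resize(t[230:280,130:190],None,fx=10,fy=10,interpolation=cv2.INTER_CUBIC))
cv2.imwrite("pics/z3.png",cv2.resize(s[160:290,170:330],None,fx=4.6,fy=4.6,interpolation=cv2.INTER_CUBIC))
cv2.imwrite("pics/z4.png",cv2.resize(s[195:250,340:410],None,fx=10,fy=10,interpolation=cv2.INTER_CUBIC))
E
```

```text
(no output)
```

View pics/z1.png

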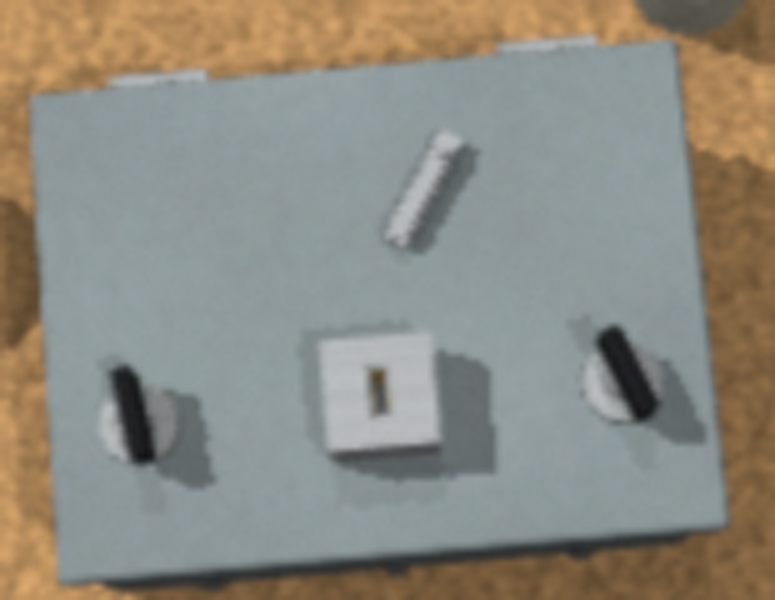

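View pics/z2.png

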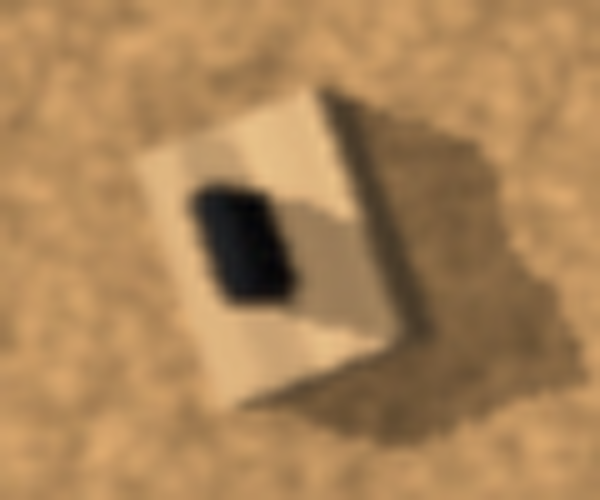

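View pics/z3.png

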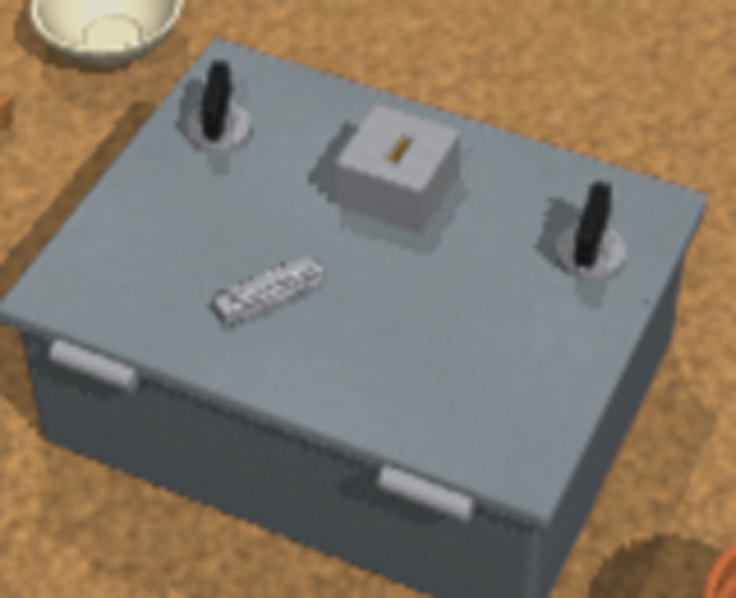

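View pics/z4.png

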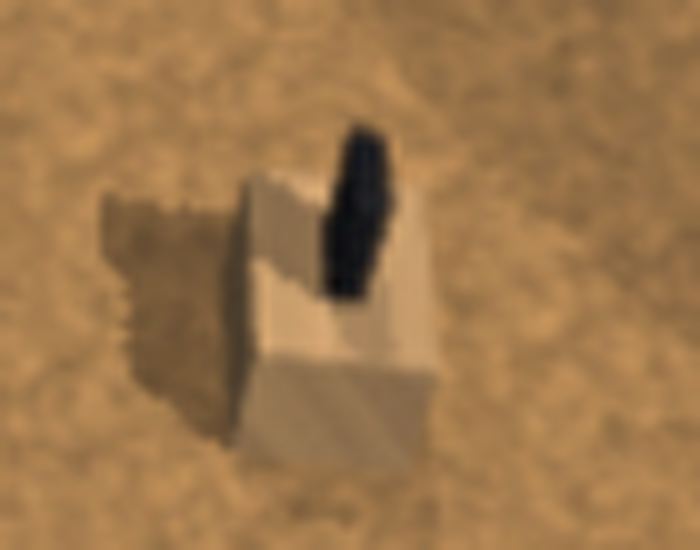

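```bash
cat > h.py <<'E'
import numpy as np, cv2
from scipy.optimize import least_squares
from station import env
def proj(cal,P):
    T=np.linalg.inv(cal["cam_to_world"]); P=np.atleast_2d(P)
    q=P@T[:3,:3].T+T[:3,3]
    return np.c_[cal["fx"]*q[:,0]/q[:,2]+cal["cx"],cal["fy"]*q[:,1]/q[:,2]+cal["cy"]]
def back(cal,uv,z):
    uv=np.atleast_2d(uv).astype(float); M=cal["cam_to_world"]
    d=np.c_[(uv[:,0]-cal["cx"])/cal["fx"],(uv[:,1]-cal["cy"])/cal["fy"],np.ones(len(uv))]@M[:3,:3].T
    o=M[:3,3]; k=(z-o[2])/d[:,2]; return o+d*k[:,None]
def z(uv,off,s): return (np.atleast_2d(uv)+.5)/s-.5+np.array(off)
def fitpose(views,x0):
    # views: list of (cal, local pts Nx3 (z absolute), uv)
    def f(p):
        c,s=np.cos(p[2]),np.sin(p[2]); r=[]
        for cal,L,uv in views:
            W=np.c_[p[0]+c*L[:,0]-s*L[:,1],p[1]+s*L[:,0]+c*L[:,1],L[:,2]]
            r.append((proj(cal,W)-uv).ravel())
        return np.concatenate(r)
    o=least_squares(f,x0); return o.x,f(o.x)
E
python3 - <<'E'
from h import *
T=env.get_calibration("top");S=env.get_calibration("scene")
o,s=(190,105),5
ct=z([[32,95],[677,40],[728,525],[62,582]],o,s)
L=np.array([[126,166,130],[126,-166,130],[-126,-166,130],[-126,166,130]],float)
print(back(T,ct,130))
lc=z([[320,340],[432,333],[440,445],[328,452]],o,s)
LL=np.array([[-23,27,166],[-23,-27,166],[-77,-27,166],[-77,27,166]],float)
x,r=fitpose([(T,L,ct)],[700,0,0]);print("top lid",x,r.round(1))
x,r=fitpose([(T,np.r_[L,LL],np.r_[ct,lc])],[700,0,0]);print("top",x,r.round(1))
os_,ss=(170,160),4.6
cs=z([[220,40],[706,203],[545,522],[3,320]],os_,ss) # near-right, near-left, far-left, far-right
Ls=L[[2,3,0,1]]
ls=z([[378,104],[460,130],[420,192],[338,160]],os_,ss)
LLs=LL[[2,3,0,1]]
xs,r=fitpose([(S,np.r_[Ls,LLs],np.r_[cs,ls])],[700,0,0]);print("scene",xs,r.round(1))
xb,r=fitpose([(T,np.r_[L,LL],np.r_[ct,lc]),(S,np.r_[Ls,LLs],np.r_[cs,ls])],[700,0,0]);print("both",xb,r.round(1))
def w(p,l): 
    c,s=np.cos(p[2]),np.sin(p[2]); return np.array([p[0]+c*l[0]-s*l[1],p[1]+s*l[0]+c*l[1]])
for p in (x,xs,xb): print("lock",w(p,(-50,0)),"kl",w(p,(-50,120)),"kr",w(p,(-50,-120)))
print("slot top",back(T,z([378,391],o,s),166)[0],"slot scene",back(S,z([399,150],os_,ss),166)[0])
# knobs top ends (upper face)
kl=back(T,z([[122,372],[145,458]],o,s),168); kr=back(T,z([[610,333],[646,412]],o,s),168)
for k in (kl,kr): d=k[0]-k[1]; print(k.mean(0),np.hypot(*d[:2]),np.arctan2(d[1],d[0]))
# key/stand
os2=(130,230); 
st=z([[140,158],[312,90],[405,330],[228,405]],os2,10)
Ws=back(T,st,45); print("stand",Ws,Ws.mean(0)); 
Lst=np.array([[35,25,45],[35,-25,45],[-35,-25,45],[-35,25,45]],float)
ss2=z([[245,180],[258,358],[435,370],[425,180]],(340,195),10) # near-right,far-right?,...
print(back(S,ss2,45))
key=z([[195,190],[262,187],[296,300],[230,300]],os2,10)
Wk=back(T,key,89);print("key",Wk,Wk.mean(0))
x,r=fitpose([(T,Lst,st)],[500,280,.3]);print(x,r.round(1))
E
```

```text
[[ 757.97646059  197.60695531  130.        ]
 [ 788.45114099 -129.68047269  130.        ]
 [ 541.09955722 -152.192102    130.        ]
 [ 510.13535133  173.9978854   130.        ]]
top lid [6.49579581e+02 2.24612643e+01 9.34392763e-02] [-0.7 -0.6  0.5 -0.8  1.   0.6 -0.8  0.6]
top [6.49378628e+02 2.26451600e+01 9.25876621e-02] [-0.8 -0.6  0.5 -0.7  0.9  0.8 -1.   0.6 -0.   0.3 -0.1 -0.2  0.3 -0.5
  0.1  0. ]
scene [6.51750122e+02 2.55605317e+01 9.14228276e-02] [-1.1 -0.7  1.3 -1.6  1.1  0.3 -2.2 -2.4 -0.1  0.6  0.4  0.9  0.6  0.7
 -0.3  1.3]
both [6.50062966e+02 2.37437396e+01 9.21264800e-02] [-1.2 -0.9  0.1 -0.9  0.4  0.5 -1.4  0.3 -0.5  0.  -0.5 -0.4 -0.2 -0.8
 -0.3 -0.3 -1.3 -1.3  0.9 -2.2  0.8 -0.6 -2.3 -3.  -0.3  0.   0.1  0.3
  0.3 -0.  -0.6  0.7]
lock [599.59278666  18.02238828] kl [588.49813452 137.5084071 ] kr [ 610.68743881 -101.46363054]
lock [601.95892997  20.9957554 ] kl [591.00346676 140.49461659] kr [612.91439319 -98.50310579]
lock [600.27499801  19.14392868] kl [589.23545185 138.63505145] kr [ 611.31454417 -100.34719409]
slot top [600.0278657   19.14510575 166.       
[... 202 characters left out ...]
871147269306
stand [[452.37364007 339.83809847  45.        ]
 [470.61431493 295.27840782  45.        ]
 [408.52294085 267.89700507  45.        ]
 [388.73170486 313.32766681  45.        ]] [430.06065018 304.08529454  45.        ]
[[411.10823726 270.33922481  45.        ]
 [473.47637392 297.00533312  45.        ]
 [452.76222725 340.91976119  45.        ]
 [384.72350949 315.34573782  45.        ]]
key [[442.91409234 312.55941015  89.        ]
 [443.84261554 295.58448008  89.        ]
 [415.72938066 285.58046735  89.        ]
 [415.54792804 302.26915004  89.        ]] [429.50850415 298.9983769   89.        ]
[4.30077301e+02 3.04088619e+02 4.03571092e-01] [-0.4 -0.   0.2 -0.6  0.2  0.3 -0.   0.3]
```

```bash
cat > plan.py <<'E'
import sys, json, numpy as np
from h import *
# plan.py x y z yaw [nrows] : prints rows
def plan(x,y,z,yaw,n=None,claw=None,rnd=2):
    s=env.read_state(); p=s["tcp_pos"].copy(); w=s["eef_rot"][2]
    dy=yaw-w; d=np.array([x,y,z])-p
    deg=-np.degrees(dy)/10
    m=max(abs(deg)/1.0, np.linalg.norm(d)/40.)
    n=n or max(1,int(np.ceil(m-1e-6)))
    print("d",d.round(1),"turn10",round(deg,2),"n",n,"t",s["t"])
    rows=[]
    for i in range(n):
        c,sn=np.cos(w),np.sin(w); v=d/n
        r={"tx":round((c*v[0]+sn*v[1])/40,rnd),"ty":round((sn*v[0]-c*v[1])/40,rnd),"tz":round(-v[2]/40,rnd),"turn":round(deg/n,rnd)}
        w+=dy/n
        rows.append({k:a for k,a in r.items() if a})
    for k in range(0,n,5): print(json.dumps(rows[k:k+5]).replace(" ",""))
if __name__=="__main__":
    a=list(map(float,sys.argv[1:5])); plan(*a,n=int(sys.argv[5]) if len(sys.argv)>5 else None)
E
python3 plan.py 589 138 235 0.285
```

```text
d [ 333.2 -540.     4.4] turn10 14.3 n 16 t 0.15
[{"tx":-0.78,"ty":-0.61,"tz":-0.01,"turn":0.89},{"tx":-0.87,"ty":-0.48,"tz":-0.01,"turn":0.89},{"tx":-0.93,"ty":-0.34,"tz":-0.01,"turn":0.89},{"tx":-0.97,"ty":-0.19,"tz":-0.01,"turn":0.89},{"tx":-0.99,"ty":-0.03,"tz":-0.01,"turn":0.89}]
[{"tx":-0.98,"ty":0.12,"tz":-0.01,"turn":0.89},{"tx":-0.95,"ty":0.27,"tz":-0.01,"turn":0.89},{"tx":-0.9,"ty":0.42,"tz":-0.01,"turn":0.89},{"tx":-0.82,"ty":0.55,"tz":-0.01,"turn":0.89},{"tx":-0.73,"ty":0.67,"tz":-0.01,"turn":0.89}]
[{"tx":-0.61,"ty":0.78,"tz":-0.01,"turn":0.89},{"tx":-0.49,"ty":0.86,"tz":-0.01,"turn":0.89},{"tx":-0.35,"ty":0.93,"tz":-0.01,"turn":0.89},{"tx":-0.2,"ty":0.97,"tz":-0.01,"turn":0.89},{"tx":-0.04,"ty":0.99,"tz":-0.01,"turn":0.89}]
[{"tx":0.11,"ty":0.99,"tz":-0.01,"turn":0.89}]
```

```bash
python3 -m handwheel '[{"tx":-0.78,"ty":-0.61,"turn":0.89},{"tx":-0.87,"ty":-0.48,"turn":0.89},{"tx":-0.93,"ty":-0.34,"turn":0.89},{"tx":-0.97,"ty":-0.19,"turn":0.89},{"tx":-0.99,"ty":-0.03,"turn":0.89}]'
python3 -m handwheel '[{"tx":-0.98,"ty":0.12,"turn":0.89},{"tx":-0.95,"ty":0.27,"turn":0.89},{"tx":-0.9,"ty":0.42,"turn":0.89},{"tx":-0.82,"ty":0.55,"turn":0.89},{"tx":-0.73,"ty":0.67,"turn":0.89}]'
python3 plan.py 589 138 235 0.285; python3 -c "
from h import *;print(env.read_state()['joint_positions'])"
```

```text
d [ 333.2 -540.     4.4] turn10 14.3 n 16 t 0.15
[{"tx":-0.78,"ty":-0.61,"tz":-0.01,"turn":0.89},{"tx":-0.87,"ty":-0.48,"tz":-0.01,"turn":0.89},{"tx":-0.93,"ty":-0.34,"tz":-0.01,"turn":0.89},{"tx":-0.97,"ty":-0.19,"tz":-0.01,"turn":0.89},{"tx":-0.99,"ty":-0.03,"tz":-0.01,"turn":0.89}]
[{"tx":-0.98,"ty":0.12,"tz":-0.01,"turn":0.89},{"tx":-0.95,"ty":0.27,"tz":-0.01,"turn":0.89},{"tx":-0.9,"ty":0.42,"tz":-0.01,"turn":0.89},{"tx":-0.82,"ty":0.55,"tz":-0.01,"turn":0.89},{"tx":-0.73,"ty":0.67,"tz":-0.01,"turn":0.89}]
[{"tx":-0.61,"ty":0.78,"tz":-0.01,"turn":0.89},{"tx":-0.49,"ty":0.86,"tz":-0.01,"turn":0.89},{"tx":-0.35,"ty":0.93,"tz":-0.01,"turn":0.89},{"tx":-0.2,"ty":0.97,"tz":-0.01,"turn":0.89},{"tx":-0.04,"ty":0.99,"tz":-0.01,"turn":0.89}]
[{"tx":0.11,"ty":0.99,"tz":-0.01,"turn":0.89}]
[-1.28671497  0.59998087 -0.00254875  1.59993773  0.001793    0.94289348
 -0.07980222]invalid input
invalid input
```

```bash
python3 -m handwheel '[{"tx":-0.78,"ty":-0.61,"tz":0,"turn":0.89,"claw":1},{"tx":-0.87,"ty":-0.48,"tz":0,"turn":0.89,"claw":1},{"tx":-0.93,"ty":-0.34,"tz":0,"turn":0.89,"claw":1},{"tx":-0.97,"ty":-0.19,"tz":0,"turn":0.89,"claw":1},{"tx":-0.99,"ty":-0.03,"tz":0,"turn":0.89,"claw":1}]'
```

```text
t: 0.78
tcp_pos: [360.1, 508.3, 231.2]
eef_rot: [-3.141, 0.0, 1.999]
ft_force: [-0.4, 0.1, -0.3]
gripper_width: 1.006
```

Now every key is given. Updating the planner to print them all.

```bash
python3 -m handwheel '[{"tx":-0.98,"ty":0.12,"tz":0,"turn":0.89,"claw":1},{"tx":-0.95,"ty":0.27,"tz":0,"turn":0.89,"claw":1},{"tx":-0.9,"ty":0.42,"tz":0,"turn":0.89,"claw":1},{"tx":-0.82,"ty":0.55,"tz":0,"turn":0.89,"claw":1},{"tx":-0.73,"ty":0.67,"tz":0,"turn":0.89,"claw":1}]'
sed -i 's/rows.append.*/rows.append({**r,"claw":CL})/; s/^def plan/CL=float(sys.argv[6]) if len(sys.argv)>6 else 1\ndef plan/; s/n=int(sys.argv\[5\]) if len(sys.argv)>5/n=int(sys.argv[5]) or None if len(sys.argv)>5/' plan.py
python3 plan.py 589 138 235 0.285 0 0.6; python3 -c "
from h import *;print(env.read_state()['joint_positions'])"
```

```text
t: 1.4
tcp_pos: [464.6, 340.4, 231.3]
eef_rot: [-3.142, 0.0, 1.223]
ft_force: [0.6, 0.0, 0.5]
gripper_width: 1.001
d [ 124.4 -202.4    3.7] turn10 5.37 n 6 t 1.4
[{"tx":-0.62,"ty":0.78,"tz":-0.02,"turn":0.9,"claw":0.6},{"tx":-0.49,"ty":0.86,"tz":-0.02,"turn":0.9,"claw":0.6},{"tx":-0.35,"ty":0.93,"tz":-0.02,"turn":0.9,"claw":0.6},{"tx":-0.2,"ty":0.97,"tz":-0.02,"turn":0.9,"claw":0.6},{"tx":-0.05,"ty":0.99,"tz":-0.02,"turn":0.9,"claw":0.6}]
[{"tx":0.11,"ty":0.98,"tz":-0.02,"turn":0.9,"claw":0.6}]
[-1.03894069  0.44818094  0.4397056   1.96626045 -0.26470507  0.7827229
 -0.79633681]
```

```bash
python3 -m handwheel '[{"tx":-0.62,"ty":0.78,"tz":0,"turn":0.9,"claw":0.6},{"tx":-0.49,"ty":0.86,"tz":0,"turn":0.9,"claw":0.6},{"tx":-0.35,"ty":0.93,"tz":0,"turn":0.9,"claw":0.6},{"tx":-0.2,"ty":0.97,"tz":0,"turn":0.9,"claw":0.6},{"tx":-0.05,"ty":0.99,"tz":0,"turn":0.9,"claw":0.6}]'
python3 -m handwheel '[{"tx":0.11,"ty":0.98,"tz":-0.02,"turn":0.9,"claw":0.6}]'
python3 - <<'E'
from h import *
s=env.read_state();print(s["joint_positions"],s["tcp_pos"],s["eef_rot"])
c=env.get_calibration("wrist");np.save("w1.npy",c,allow_pickle=True)
im=env.read_camera("wrist");cv2.imwrite("pics/w1.png",cv2.resize(im,None,fx=1.5,fy=1.5,interpolation=cv2.INTER_CUBIC))
print(c["cam_to_world"])
E
```

```text
t: 2.02
tcp_pos: [568.8, 171.6, 231.2]
eef_rot: [-3.141, 0.0, 0.437]
ft_force: [0.5, 0.1, -0.2]
gripper_width: 0.6
t: 2.15
tcp_pos: [589.5, 138.0, 232.0]
eef_rot: [-3.141, 0.0, 0.28]
ft_force: [0.8, 0.6, -0.1]
gripper_width: 0.6
[-0.78422017  0.53641821  0.69913328  1.91016655 -0.45037908  0.85683519
 -1.14237866] [589.51151192 138.04178607 231.99899835] [-3.14146651e+00  1.74558425e-04  2.80125611e-01]
[[ 2.76495338e-01 -9.14587644e-01 -2.95092813e-01  6.64311978e+02]
 [-9.61015108e-01 -2.62965377e-01 -8.54351964e-02  1.59342250e+02]
 [ 5.38782070e-04  3.07211085e-01 -9.51641245e-01  3.74113994e+02]
 [ 0.00000000e+00  0.00000000e+00  0.00000000e+00  1.00000000e+00]]
```

View pics/w1.png

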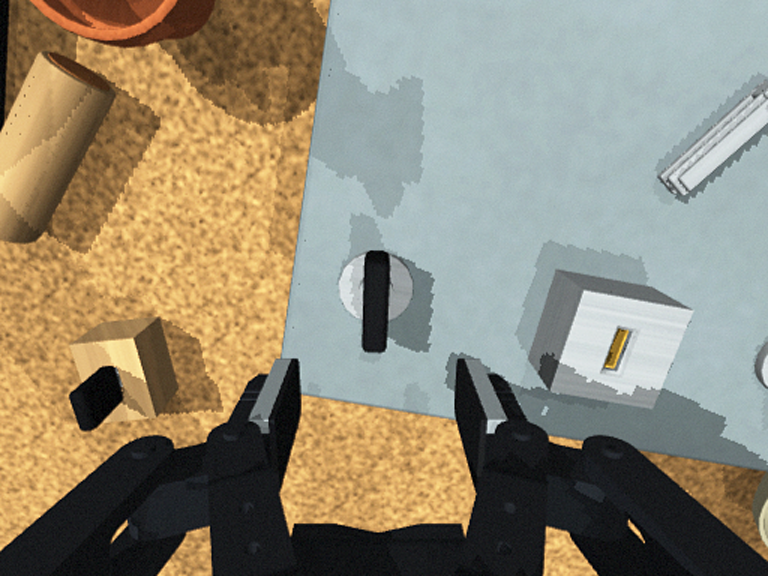

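```bash
python3 - <<'E'
from h import *
c=np.load("w1.npy",allow_pickle=True).item()
f=lambda uv:z(uv,(0,0),1.5)
print("slot",back(c,f([619,349]),165))
lc=f([[583,289],[693,310],[656,408],[548,391]])
W=back(c,lc,166);print(W,W.mean(0));LL=np.array([[27,27,166],[27,-27,166],[-27,-27,166],[-27,27,166]],float)
print(fitpose([(c,LL,lc)],[600,20,.09]))
print("slot ends",back(c,f([[626,328],[611,370]]),165))
ne=back(c,f([[362,351],[386,352]]),168);print("near edge",ne,ne.mean(0))
fe=back(c,f([[364,251],[388,251]]),142);print("far bottom",fe,fe.mean(0))
a,b=ne.mean(0),fe.mean(0);print("mid",(a+b)/2,np.arctan2(*(b-a)[1::-1]),np.hypot(*(b-a)[:2]))
print("tcp below", proj(c,[[589.5,138,168]])*1.5)
E
```

```text
slot [[600.84347493  19.22343776 165.        ]]
[[624.48948152  48.88040392 166.        ]
 [629.15986087  -4.88656627 166.        ]
 [576.38600649 -11.90454322 166.        ]
 [570.38646651  44.00970509 166.        ]] [600.10545385  19.02474988 166.        ]
(array([6.00106090e+02, 1.90584419e+01, 1.05197680e-01]), array([-0.03309543,  0.53545741,  0.51621951, -0.78313687, -1.71852187,
       -0.07940179,  1.18559419,  0.26791686]))
slot ends [[611.86063363  20.7093962  165.        ]
 [589.35667719  18.16488314 165.        ]]
near edge [[566.86912192 138.80287231 168.        ]
 [569.53163754 127.63682588 168.        ]] [568.20037973 133.21984909 168.        ]
far bottom [[608.07528981 149.98919809 142.        ]
 [611.40610944 138.40653532 142.        ]] [609.74069962 144.19786671 142.        ]
mid [588.97053968 138.7088579  155.        ] 0.25836704670549754 42.96644094492079
tcp below [[376.44731448 308.53379784]]
```

```bash
python3 -m handwheel '[{"tx":-0.01,"ty":-0.02,"tz":0.8,"turn":0,"claw":0.6},{"tx":0,"ty":0,"tz":0.8,"turn":0,"claw":0.6},{"tx":0,"ty":0,"tz":0.7,"turn":0,"claw":0.5},{"tx":0,"ty":0,"tz":0,"turn":0,"claw":0},{"tx":0,"ty":0,"tz":0,"turn":0,"claw":0}]' 40
python3 -m handwheel '[{"tx":0,"ty":0,"tz":0,"turn":0,"claw":0},{"tx":0,"ty":0,"tz":0,"turn":0,"claw":0}]'
python3 - <<'E'
from h import *
s=env.read_state();print(s["joint_positions"],s["tcp_pos"],s["eef_rot"],s["ft_force"],s["ft_torque"],s["gripper_width"])
E
```

```text
t: 2.82
tcp_pos: [588.2, 138.9, 140.2]
eef_rot: [3.141, 0.001, 0.285]
ft_force: [2.1, -5.0, -13.2]
gripper_width: 0.173
t: 3.08
tcp_pos: [588.2, 138.9, 140.2]
eef_rot: [3.141, 0.0, 0.284]
ft_force: [0.0, -5.9, -13.0]
gripper_width: 0.167
[-0.71106755  0.64160747  0.5942598   1.98697629 -0.56018596  0.68009488
 -1.04734993] [588.22747098 138.86295998 140.22792019] [3.14061674e+00 4.07171673e-04 2.84477896e-01] [  0.02408331  -5.89277238 -13.01851744] [-1.09379432 -0.23801224 -0.02555746] 0.16718416644338419
```

```bash
python3 -m handwheel '[{"tx":0.02,"ty":0,"tz":0,"turn":-1,"claw":0},{"tx":0,"ty":0,"tz":0,"turn":-1,"claw":0},{"tx":0,"ty":0,"tz":0,"turn":-1,"claw":0},{"tx":0,"ty":0,"tz":0,"turn":-1,"claw":0}]'
python3 -m handwheel '[{"tx":0,"ty":0,"tz":0,"turn":-1,"claw":0},{"tx":0,"ty":0,"tz":0,"turn":-1,"claw":0},{"tx":0,"ty":0,"tz":0,"turn":-1,"claw":0},{"tx":0,"ty":0,"tz":0,"turn":-0.6,"claw":0}]'
python3 - <<'E'
from h import *
s=env.read_state();print(s["joint_positions"],s["tcp_pos"],s["eef_rot"],s["ft_force"],s["ft_torque"],s["gripper_width"])
E
```

```text
t: 3.58
tcp_pos: [588.8, 138.2, 140.2]
eef_rot: [3.141, 0.002, 0.988]
ft_force: [0.8, -7.1, -13.8]
gripper_width: 0.168
t: 4.08
tcp_pos: [589.5, 138.0, 140.2]
eef_rot: [3.141, 0.002, 1.614]
ft_force: [2.1, -6.5, -13.1]
gripper_width: 0.17
[-0.46449494  0.57773509  0.20766569  1.96934253 -0.19343013  0.6134896
 -0.08764258] [589.46910894 137.97435648 140.24272696] [3.14135882e+00 1.94319874e-03 1.61410291e+00] [  2.08836686  -6.457456   -13.05775524] [-1.41900862 -0.52934105 -0.06131287] 0.17037012469972918
```

```bash
python3 -m handwheel '[{"tx":0,"ty":0,"tz":0,"turn":-0.3,"claw":0},{"tx":0,"ty":0,"tz":0,"turn":-0.3,"claw":0}]'
python3 - <<'E'
from h import *
s=env.read_state();print(s["eef_rot"],s["ft_force"],s["ft_torque"])
E
python3 -m handwheel '[{"tx":0,"ty":0,"tz":0,"turn":-0.2,"claw":0},{"tx":0,"ty":0,"tz":0,"turn":0,"claw":0}]'
python3 - <<'E'
from h import *
s=env.read_state();print(s["eef_rot"],s["ft_force"],s["ft_torque"])
E
```

```text
t: 4.32
tcp_pos: [589.6, 138.0, 140.3]
eef_rot: [3.141, 0.002, 1.716]
ft_force: [2.4, -5.9, -13.6]
gripper_width: 0.169
[3.14137431e+00 2.03317214e-03 1.71581435e+00] [  2.42478586  -5.85109984 -13.55597252] [-1.40860243 -0.61174526 -0.27824803]
t: 4.58
tcp_pos: [589.7, 138.0, 140.2]
eef_rot: [3.141, 0.002, 1.749]
ft_force: [3.1, -5.4, -13.0]
gripper_width: 0.171
[3.14143495e+00 1.90757872e-03 1.74912223e+00] [  3.09498754  -5.4394625  -13.01333073] [-1.34627422 -0.58374566 -0.29726202]
```

```bash
python3 -m handwheel '[{"tx":0,"ty":0,"tz":0,"turn":0,"claw":0.6},{"tx":0,"ty":0,"tz":0,"turn":0,"claw":0.6},{"tx":0,"ty":0,"tz":-0.5,"turn":0,"claw":0.6},{"tx":0,"ty":0,"tz":-0.8,"turn":0,"claw":0.6},{"tx":0,"ty":0,"tz":-0.8,"turn":0,"claw":0.6}]'
python3 plan.py 611.9 -100.4 224 0.4 0 0.6
```

```text
t: 5.2
tcp_pos: [589.4, 140.5, 225.8]
eef_rot: [3.141, -0.0, 1.752]
ft_force: [0.7, 0.8, 0.4]
gripper_width: 0.598
d [  22.5 -240.9   -1.8] turn10 7.74 n 8 t 5.2
[{"tx":-0.75,"ty":-0.07,"tz":0.01,"turn":0.97,"claw":0.6},{"tx":-0.75,"ty":0.06,"tz":0.01,"turn":0.97,"claw":0.6},{"tx":-0.73,"ty":0.19,"tz":0.01,"turn":0.97,"claw":0.6},{"tx":-0.69,"ty":0.31,"tz":0.01,"turn":0.97,"claw":0.6},{"tx":-0.63,"ty":0.42,"tz":0.01,"turn":0.97,"claw":0.6}]
[{"tx":-0.55,"ty":0.52,"tz":0.01,"turn":0.97,"claw":0.6},{"tx":-0.45,"ty":0.6,"tz":0.01,"turn":0.97,"claw":0.6},{"tx":-0.35,"ty":0.67,"tz":0.01,"turn":0.97,"claw":0.6}]
```

```bash
python3 -m handwheel '[{"tx":-0.75,"ty":-0.07,"tz":0,"turn":0.97,"claw":0.6},{"tx":-0.75,"ty":0.06,"tz":0,"turn":0.97,"claw":0.6},{"tx":-0.73,"ty":0.19,"tz":0,"turn":0.97,"claw":0.6},{"tx":-0.69,"ty":0.31,"tz":0,"turn":0.97,"claw":0.6},{"tx":-0.63,"ty":0.42,"tz":0,"turn":0.97,"claw":0.6}]'
python3 -m handwheel '[{"tx":-0.55,"ty":0.52,"tz":0,"turn":0.97,"claw":0.6},{"tx":-0.45,"ty":0.6,"tz":0,"turn":0.97,"claw":0.6},{"tx":-0.35,"ty":0.67,"tz":0,"turn":0.97,"claw":0.6}]'
python3 - <<'E'
from h import *
s=env.read_state();print(s["joint_positions"],s["tcp_pos"],s["eef_rot"],s["ft_force"])
c=env.get_calibration("wrist");np.save("w2.npy",c,allow_pickle=True)
im=env.read_camera("wrist");cv2.imwrite("pics/w2.png",cv2.resize(im,None,fx=1.5,fy=1.5,interpolation=cv2.INTER_CUBIC))
E
```

```text
t: 5.82
tcp_pos: [603.6, -10.7, 225.1]
eef_rot: [3.141, -0.002, 0.9]
ft_force: [-0.2, 0.6, -0.3]
gripper_width: 0.601
t: 6.2
tcp_pos: [611.7, -100.8, 225.0]
eef_rot: [3.142, -0.002, 0.392]
ft_force: [-0.4, -0.1, 0.4]
gripper_width: 0.6
[-0.31433008  0.5361194   0.58632927  1.88193633 -0.39157957  0.83773908
 -0.70499551] [ 611.74378482 -100.84822753  225.01344797] [ 3.14158144e+00 -1.84345903e-03  3.92151225e-01] [-0.37478019 -0.10380994  0.42935174]
```

View pics/w2.png

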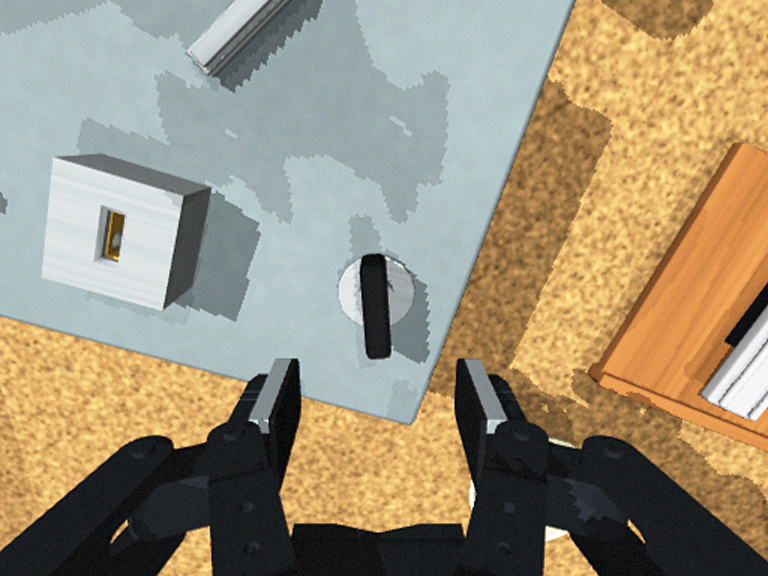

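```bash
python3 - <<'E'
from h import *
c=np.load("w2.npy",allow_pickle=True).item()
f=lambda uv:z(uv,(0,0),1.5)
ne=back(c,f([[366,357],[391,356]]),168);print("near edge",ne.mean(0))
fe=back(c,f([[361,255],[386,255]]),142)
a,b=ne.mean(0),fe.mean(0);print("mid",(a+b)/2,np.arctan2(*(b-a)[1::-1]),np.hypot(*(b-a)[:2]))
print("slot ends",back(c,f([[116,207],[108,261]]),165))
lc=f([[54,157],[183,192],[164,310],[42,275]])
LL=np.array([[27,27,166],[27,-27,166],[-27,-27,166],[-27,27,166]],float)
print(fitpose([(c,LL,lc)],[600,20,.09]))
E
python3 plan.py 611.9 -100.3 140 0.425 3 0.6
```

```text
near edge [ 592.73602724 -109.53861662  168.        ]
mid [ 611.61854247 -100.43386509  155.        ] 0.4492894048020126 41.92592905183117
slot ends [[613.50328419  19.81996111 165.        ]
 [588.73102541  17.69566886 165.        ]]
(array([6.00728582e+02, 1.84487770e+01, 1.02156783e-01]), array([-0.81180785, -1.16062917,  0.62668104,  0.94482581,  0.02399099,
       -0.6068677 ,  0.1930775 ,  0.94327639]))
d [  0.2   5.3 -85.4] turn10 -0.26 n 3 t 6.25
[{"tx":0.02,"ty":-0.04,"tz":0.71,"turn":-0.09,"claw":0.6},{"tx":0.02,"ty":-0.04,"tz":0.71,"turn":-0.09,"claw":0.6},{"tx":0.02,"ty":-0.04,"tz":0.71,"turn":-0.09,"claw":0.6}]
```

```bash
python3 -m handwheel '[{"tx":0.04,"ty":-0.12,"tz":0.4,"turn":-0.2,"claw":0.6},{"tx":0,"ty":0,"tz":0,"turn":0,"claw":0.6}]'
python3 plan.py 611.9 -100.4 140 0.44 3 0.6
```

```text
t: 6.5
tcp_pos: [610.1, -93.1, 206.7]
eef_rot: [-3.139, 0.001, 0.436]
ft_force: [-0.6, 0.9, -0.9]
gripper_width: 0.599
d [  1.8  -7.3 -66.7] turn10 -0.02 n 3 t 6.5
[{"tx":-0.01,"ty":0.06,"tz":0.56,"turn":-0.01,"claw":0.6},{"tx":-0.01,"ty":0.06,"tz":0.56,"turn":-0.01,"claw":0.6},{"tx":-0.01,"ty":0.06,"tz":0.56,"turn":-0.01,"claw":0.6}]
```

```bash
python3 -m handwheel '[{"tx":0,"ty":0,"tz":0,"turn":0,"claw":0.6}]'
python3 -m handwheel '[{"tx":0,"ty":0,"tz":0,"turn":0,"claw":0.6}]'
```

```text
t: 6.62
tcp_pos: [610.8, -94.3, 208.0]
eef_rot: [-3.141, 0.0, 0.434]
ft_force: [0.8, 0.6, 0.1]
gripper_width: 0.601
t: 6.75
tcp_pos: [611.0, -95.0, 208.4]
eef_rot: [3.142, -0.001, 0.433]
ft_force: [0.4, 0.1, 0.4]
gripper_width: 0.601
```

```bash
python3 -m handwheel '[{"tx":-0.04,"ty":0.13,"tz":0.6,"turn":0,"claw":0.6},{"tx":0,"ty":0,"tz":0.3,"turn":0,"claw":0.6},{"tx":0,"ty":0,"tz":0,"turn":0,"claw":0.5}]'
python3 plan.py 611.8 -100.4 140 0.44 1 0.6
```

```text
t: 7.12
tcp_pos: [611.1, -100.6, 171.4]
eef_rot: [-3.141, 0.001, 0.432]
ft_force: [-0.0, -0.6, -0.2]
gripper_width: 0.5
d [  0.7   0.2 -31.4] turn10 -0.05 n 1 t 7.125
[{"tx":0.02,"ty":0.0,"tz":0.79,"turn":-0.05,"claw":0.6}]
```

```bash
python3 -m handwheel '[{"tx":0.02,"ty":0,"tz":0.4,"turn":0,"claw":0.5},{"tx":0,"ty":0,"tz":0.4,"turn":0,"claw":0.4},{"tx":0,"ty":0,"tz":0,"turn":0,"claw":0},{"tx":0,"ty":0,"tz":0,"turn":0,"claw":0},{"tx":0,"ty":0,"tz":0,"turn":0,"claw":0}]' 40
python3 -m handwheel '[{"tx":0,"ty":0,"tz":0,"turn":-0.8,"claw":0},{"tx":0,"ty":0,"tz":0,"turn":-1,"claw":0},{"tx":0,"ty":0,"tz":0,"turn":-1,"claw":0},{"tx":0,"ty":0,"tz":0,"turn":-1,"claw":0}]'
python3 -m handwheel '[{"tx":0,"ty":0,"tz":0,"turn":-1,"claw":0},{"tx":0,"ty":0,"tz":0,"turn":-1,"claw":0},{"tx":0,"ty":0,"tz":0,"turn":-0.6,"claw":0}]'
python3 - <<'E'
from h import *
s=env.read_state();print(s["joint_positions"],s["tcp_pos"],s["eef_rot"],s["ft_force"],s["ft_torque"],s["gripper_width"])
E
```

```text
t: 7.75
tcp_pos: [611.3, -100.2, 139.0]
eef_rot: [-3.141, 0.002, 0.432]
ft_force: [1.0, -0.4, -18.0]
gripper_width: 0.172
t: 8.25
tcp_pos: [611.6, -100.4, 139.0]
eef_rot: [-3.14, 0.001, 1.1]
ft_force: [1.7, 0.1, -21.5]
gripper_width: 0.176
t: 8.62
tcp_pos: [611.8, -100.5, 139.1]
eef_rot: [-3.14, 0.0, 1.553]
ft_force: [3.2, -0.5, -21.1]
gripper_width: 0.173
[-0.04053265  0.59087161  0.16755944  1.93400771 -0.15812356  0.63031299
  0.20916435] [ 611.83166161 -100.48438427  139.06532164] [-3.14046689e+00  8.27981508e-06  1.55272518e+00] [  3.24501402  -0.46586961 -21.12282394] [ 0.13014934 -0.60901939 -0.08010481] 0.17303258076611444
```

```bash
python3 -m handwheel '[{"tx":0,"ty":0,"tz":0,"turn":-0.5,"claw":0},{"tx":0,"ty":0,"tz":0,"turn":-0.4,"claw":0},{"tx":0,"ty":0,"tz":0,"turn":-0.2,"claw":0},{"tx":0,"ty":0,"tz":0,"turn":0,"claw":0}]'
python3 - <<'E'
from h import *
s=env.read_state();print(s["eef_rot"],s["ft_force"],s["ft_torque"])
E
```

```text
t: 9.12
tcp_pos: [612.1, -101.9, 139.3]
eef_rot: [-3.141, 0.001, 1.74]
ft_force: [4.0, -3.7, -22.7]
gripper_width: 0.174
[-3.14099717e+00  1.40568014e-03  1.73955500e+00] [  3.961273    -3.68169421 -22.73665015] [-0.96196941 -0.90323473  0.02605987]
```

```bash
python3 -m handwheel '[{"tx":0,"ty":0,"tz":0,"turn":-0.2,"claw":0},{"tx":0,"ty":0,"tz":0,"turn":0,"claw":0},{"tx":0,"ty":0,"tz":0,"turn":0,"claw":0.6},{"tx":0,"ty":0,"tz":0,"turn":0,"claw":0.6}]'
python3 -m handwheel '[{"tx":0,"ty":0,"tz":-0.5,"turn":0,"claw":0.6},{"tx":0,"ty":0,"tz":-0.8,"turn":0,"claw":0.6},{"tx":0,"ty":0,"tz":-0.8,"turn":0,"claw":0.6},{"tx":0,"ty":0,"tz":-0.4,"turn":0,"claw":0.6}]'
python3 - <<'E'
from h import *
s=env.read_state();print(s["joint_positions"],s["tcp_pos"],s["eef_rot"],s["ft_force"])
c=env.get_calibration("wrist");np.save("w3.npy",c,allow_pickle=True)
im=env.read_camera("wrist");cv2.imwrite("pics/w3.png",cv2.resize(im,None,fx=1.5,fy=1.5,interpolation=cv2.INTER_CUBIC))
im=env.read_camera("top");cv2.imwrite("pics/top3.png",im)
cv2.imwrite("pics/top3z.png",cv2.resize(im[105:225,190:345],None,fx=5,fy=5,interpolation=cv2.INTER_CUBIC))
E
python3 plan.py 425 310 230 2.6
```

```text
t: 9.62
tcp_pos: [613.1, -100.5, 141.4]
eef_rot: [3.139, 0.001, 1.775]
ft_force: [-0.7, -0.7, -0.1]
gripper_width: 0.586
t: 10.12
tcp_pos: [613.1, -100.6, 242.8]
eef_rot: [3.138, 0.001, 1.775]
ft_force: [-0.6, -0.7, -0.0]
gripper_width: 0.602
[-0.01713161  0.46152783  0.12851757  1.84391646 -0.07723174  0.83717858
  0.35415041] [ 613.07868501 -100.58390803  242.78669701] [3.13795058e+00 8.91236036e-04 1.77532631e+00] [-0.56953119 -0.68971658 -0.03700772]
d [-188.2  410.5  -12.2] turn10 -4.72 n 12 t 10.225
[{"tx":0.92,"ty":-0.21,"tz":0.03,"turn":-0.39,"claw":1},{"tx":0.93,"ty":-0.15,"tz":0.03,"turn":-0.39,"claw":1},{"tx":0.94,"ty":-0.08,"tz":0.03,"turn":-0.39,"claw":1},{"tx":0.94,"ty":-0.02,"tz":0.03,"turn":-0.39,"claw":1},{"tx":0.94,"ty":0.05,"tz":0.03,"turn":-0.39,"claw":1}]
[{"tx":0.93,"ty":0.11,"tz":0.03,"turn":-0.39,"claw":1},{"tx":0.92,"ty":0.18,"tz":0.03,"turn":-0.39,"claw":1},{"tx":0.91,"ty":0.24,"tz":0.03,"turn":-0.39,"claw":1},{"tx":0.89,"ty":0.3,"tz":0.03,"turn":-0.39,"claw":1},{"tx":0.87,"ty":0.36,"tz":0.03,"turn":-0.39,"claw":1}]
[{"tx":0.84,"ty":0.42,"tz":0.03,"turn":-0.39,"claw":1},{"tx":0.81,"ty":0.48,"tz":0.03,"turn":-0.39,"claw":1}]
```

View pics/w3.png

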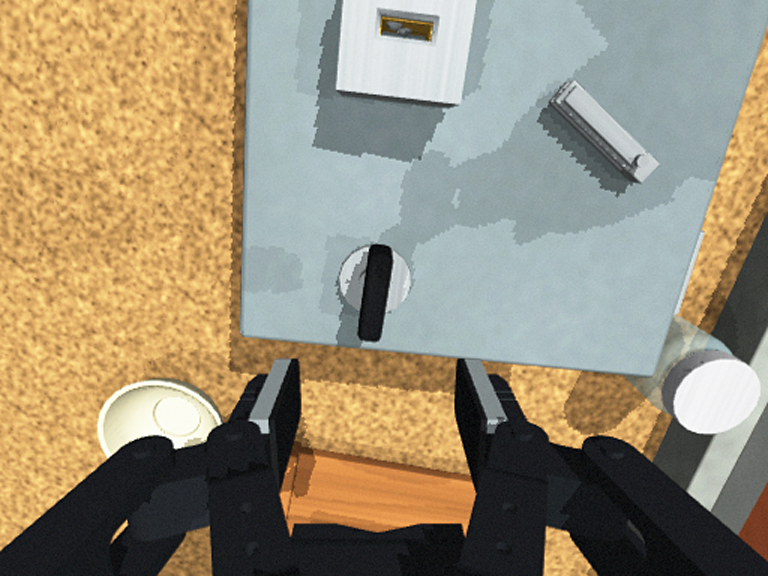

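View pics/top3z.png

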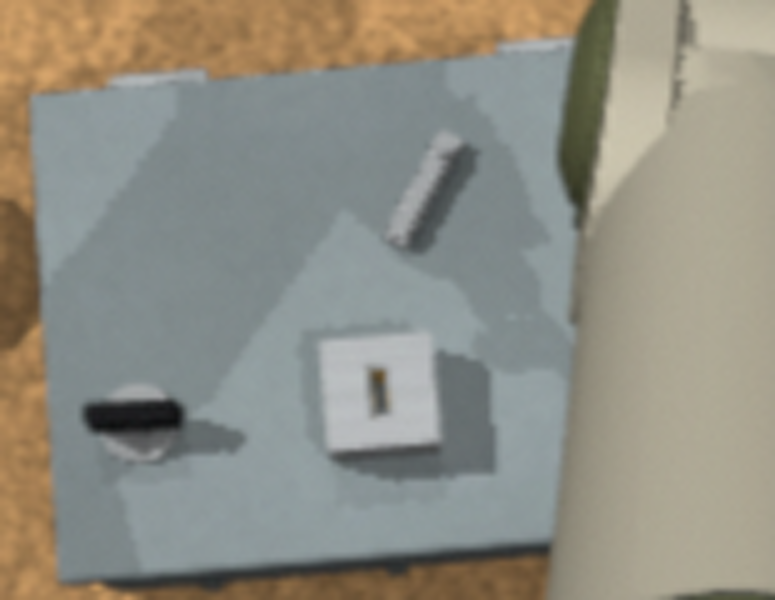

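```bash
python3 - <<'E'
from h import *
c=np.load("w3.npy",allow_pickle=True).item();T=env.get_calibration("top")
f=lambda uv:z(uv,(0,0),1.5)
ne=back(c,f([[358,338],[383,341]]),168).mean(0);fe=back(c,f([[368,245],[391,246]]),142).mean(0);b=fe-ne
print("right",(ne+fe)/2,np.arctan2(b[1],b[0]))
# side edges of top face direction
for e in ([[358,337],[370,258]],[[383,339],[391,262]]):
    q=back(c,f(e),168);b=q[1]-q[0];print(np.arctan2(b[1],b[0]))
# lock bottom edge dir and slot dir
for e,h in (([[336,91],[462,103]],166),([[378,38],[432,42]],166),([[242,334],[655,375]],130)):
    q=back(c,f(e),h);b=q[1]-q[0];print("lock x dir",np.arctan2(b[1],b[0]))
q=back(T,z([[182,415],[85,415]],(190,105),5),168);b=q[1]-q[0];print("left",q.mean(0),np.arctan2(b[1],b[0]))
E
```

```text
right [611.23827784 -99.99105732 155.        ] 1.6653834804717125
1.624578195271951
1.6841164817517524
lock x dir 0.11651931121325895
lock x dir 0.1387154027939332
lock x dir 0.09445392214937658
left [587.12218249 136.1147541  168.        ] 1.5784534324109347
```

```bash
python3 - <<'E'
from h import *
im=cv2.imread("pics/top3.png")
cv2.imwrite("pics/kz.png",cv2.resize(im[175:205,200:235],None,fx=20,fy=20,interpolation=cv2.INTER_NEAREST))
g=im[180:196,203:230].max(2).astype(float)
w=np.clip(75-g,0,None);ys,xs=np.mgrid[180:196,203:230]
m=w>0
cx,cy=(w*xs).sum()/w.sum(),(w*ys).sum()/w.sum()
C=np.cov(np.c_[xs[m],ys[m]].T,aweights=w[m]);v=np.linalg.eigh(C)[1][:,1];print(cx,cy,v)
T=env.get_calibration("top")
q=back(T,[[cx-8*v[0],cy-8*v[1]],[cx+8*v[0],cy+8*v[1]]],160);b=q[1]-q[0];print(q.mean(0),np.arctan2(b[1],b[0])%np.pi)
E
```

```text
216.60535268768427 188.09095032887276 [-0.99950991  0.03130402]
[587.26475832 136.40918689 160.        ] 1.610161874170824
```

View pics/kz.png

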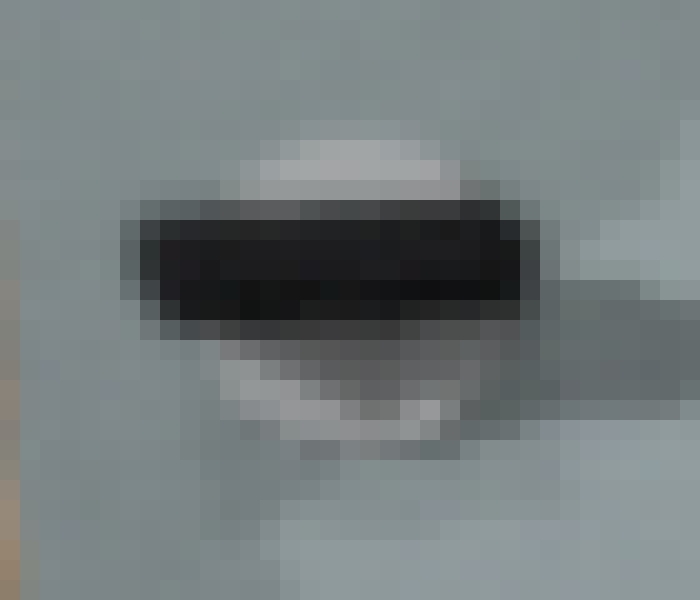

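```bash
python3 -m handwheel '[{"tx":1,"ty":0.1,"tz":0,"turn":0,"claw":0.8},{"tx":1,"ty":0.1,"tz":0,"turn":0,"claw":0.8},{"tx":1,"ty":0.1,"tz":0,"turn":0,"claw":0.8},{"tx":1,"ty":0.1,"tz":0,"turn":0,"claw":0.8},{"tx":1,"ty":0.1,"tz":0,"turn":0,"claw":0.8}]'
python3 -m handwheel '[{"tx":0.4,"ty":0.1,"tz":0.2,"turn":0,"claw":0.8},{"tx":0,"ty":0,"tz":0,"turn":0,"claw":0.8}]'
python3 - <<'E'
from h import *
s=env.read_state();print(s["tcp_pos"],s["eef_rot"],s["ft_force"])
c=env.get_calibration("wrist");np.save("w4.npy",c,allow_pickle=True)
im=env.read_camera("wrist");cv2.imwrite("pics/w4.png",cv2.resize(im,None,fx=1.5,fy=1.5,interpolation=cv2.INTER_CUBIC))
E
```

```text
t: 10.85
tcp_pos: [590.4, 100.6, 238.9]
eef_rot: [-3.14, 0.0, 1.776]
ft_force: [1.1, 0.2, 0.0]
gripper_width: 0.799
t: 11.1
tcp_pos: [591.2, 116.4, 230.5]
eef_rot: [-3.139, 0.0, 1.777]
ft_force: [-0.1, -0.0, -0.3]
gripper_width: 0.802
[591.2351481  116.35047986 230.5197565 ] [-3.13931017e+00  3.07464281e-04  1.77731050e+00] [-0.06304849 -0.00606856 -0.25193897]
```

View pics/w4.png

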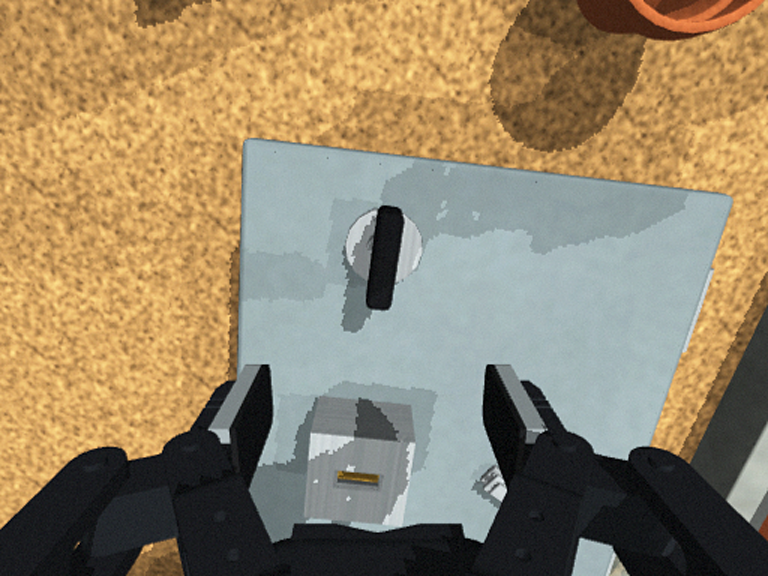

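```bash
python3 - <<'E'
from h import *
c=np.load("w4.npy",allow_pickle=True).item()
f=lambda uv:z(uv,(0,0),1.5)
for e in ([[366,307],[376,220]],[[391,309],[402,222]]):
    q=back(c,f(e),168);b=q[1]-q[0];print(np.arctan2(b[1],b[0]))
ne=back(c,f([[366,307],[391,309]]),168).mean(0);fe=back(c,f([[378,206],[403,208]]),142).mean(0);b=fe-ne
print("left",(ne+fe)/2,np.arctan2(b[1],b[0]))
for e,h in (([[336,474],[378,479]],166),([[246,140],[731,197]],130)):
    q=back(c,f(e),h);b=q[1]-q[0];print("x dir",np.arctan2(b[1],b[0]))
print("slot",back(c,f([357,478]),165))
E
python3 plan.py 424 312 230 3.0
```

```text
1.6627192915702498
1.668265179431834
left [588.93505328 139.00567466 155.        ] 1.642000224386192
x dir 0.06539315142144389
x dir 0.09366790843176445
slot [[599.31944241  20.17765366 165.        ]]
d [-167.6  197.2   -1. ] turn10 -7.02 n 8 t 11.15
[{"tx":0.71,"ty":-0.39,"tz":0.0,"turn":-0.88,"claw":1},{"tx":0.76,"ty":-0.27,"tz":0.0,"turn":-0.88,"claw":1},{"tx":0.79,"ty":-0.16,"tz":0.0,"turn":-0.88,"claw":1},{"tx":0.81,"ty":-0.03,"tz":0.0,"turn":-0.88,"claw":1},{"tx":0.8,"ty":0.09,"tz":0.0,"turn":-0.88,"claw":1}]
[{"tx":0.78,"ty":0.21,"tz":0.0,"turn":-0.88,"claw":1},{"tx":0.74,"ty":0.33,"tz":0.0,"turn":-0.88,"claw":1},{"tx":0.68,"ty":0.44,"tz":0.0,"turn":-0.88,"claw":1}]
```

```bash
python3 plan.py 432 301 190 3.545 11 0.7
```

```text
d [-159.6  186.2  -41. ] turn10 -10.14 n 11 t 11.15
[{"tx":0.49,"ty":-0.27,"tz":0.09,"turn":-0.92,"claw":0.7},{"tx":0.52,"ty":-0.19,"tz":0.09,"turn":-0.92,"claw":0.7},{"tx":0.55,"ty":-0.1,"tz":0.09,"turn":-0.92,"claw":0.7},{"tx":0.56,"ty":-0.01,"tz":0.09,"turn":-0.92,"claw":0.7},{"tx":0.55,"ty":0.08,"tz":0.09,"turn":-0.92,"claw":0.7}]
[{"tx":0.53,"ty":0.16,"tz":0.09,"turn":-0.92,"claw":0.7},{"tx":0.5,"ty":0.25,"tz":0.09,"turn":-0.92,"claw":0.7},{"tx":0.45,"ty":0.32,"tz":0.09,"turn":-0.92,"claw":0.7},{"tx":0.4,"ty":0.39,"tz":0.09,"turn":-0.92,"claw":0.7},{"tx":0.33,"ty":0.45,"tz":0.09,"turn":-0.92,"claw":0.7}]
[{"tx":0.25,"ty":0.5,"tz":0.09,"turn":-0.92,"claw":0.7}]
```

```bash
python3 -m handwheel '[{"tx":0.49,"ty":-0.27,"tz":0.05,"turn":-0.92,"claw":0.7},{"tx":0.52,"ty":-0.19,"tz":0.05,"turn":-0.92,"claw":0.7},{"tx":0.55,"ty":-0.1,"tz":0.05,"turn":-0.92,"claw":0.7},{"tx":0.56,"ty":-0.01,"tz":0.05,"turn":-0.92,"claw":0.7},{"tx":0.55,"ty":0.08,"tz":0.05,"turn":-0.92,"claw":0.7}]'
python3 -m handwheel '[{"tx":0.53,"ty":0.16,"tz":0.1,"turn":-0.92,"claw":0.7},{"tx":0.5,"ty":0.25,"tz":0.1,"turn":-0.92,"claw":0.7},{"tx":0.45,"ty":0.32,"tz":0.1,"turn":-0.92,"claw":0.7},{"tx":0.4,"ty":0.39,"tz":0.1,"turn":-0.92,"claw":0.7},{"tx":0.33,"ty":0.45,"tz":0.1,"turn":-0.92,"claw":0.7}]'
python3 -m handwheel '[{"tx":0.25,"ty":0.45,"tz":0.1,"turn":-0.9,"claw":0.7},{"tx":0,"ty":0,"tz":0,"turn":0,"claw":0.7},{"tx":0,"ty":0,"tz":0,"turn":0,"claw":0.7}]'
python3 - <<'E'
from h import *
s=env.read_state();print(s["joint_positions"],s["tcp_pos"],s["eef_rot"],s["ft_force"])
c=env.get_calibration("wrist");np.save("w5.npy",c,allow_pickle=True)
im=env.read_camera("wrist");cv2.imwrite("pics/w5.png",cv2.resize(im,None,fx=1.5,fy=1.5,interpolation=cv2.INTER_CUBIC))
E
```

```text
t: 11.78
tcp_pos: [519.7, 198.7, 222.0]
eef_rot: [-3.141, 0.001, 2.58]
ft_force: [0.9, -0.6, 0.5]
gripper_width: 0.7
t: 12.4
tcp_pos: [447.5, 283.2, 201.9]
eef_rot: [-3.141, 0.0, -2.9]
ft_force: [0.5, -0.2, -0.2]
gripper_width: 0.704
t: 12.78
tcp_pos: [434.0, 298.3, 198.1]
eef_rot: [-3.141, 0.0, -2.75]
ft_force: [0.5, -1.0, -0.8]
gripper_width: 0.703
[-0.42893767  0.431357   -0.38431418  2.0683152   0.25150695  0.68582969
  0.98469107] [433.99392786 298.265365   198.0882789 ] [-3.14070487e+00  1.10098300e-04 -2.75036096e+00] [ 0.54826598 -0.98225379 -0.77803665]
```

View pics/w5.png

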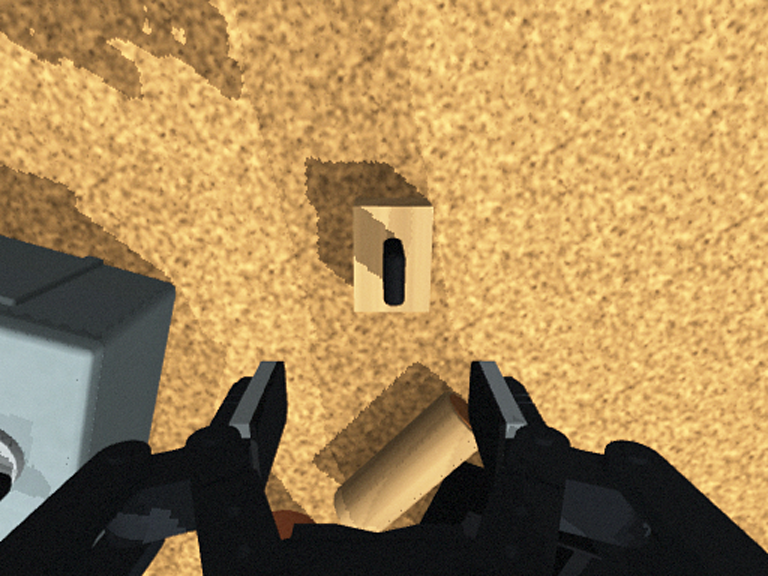

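```bash
python3 - <<'E'
from h import *
c=np.load("w5.npy",allow_pickle=True).item()
f=lambda uv:z(uv,(0,0),1.5)
st=f([[355,208],[432,208],[431,312],[354,311]])
W=back(c,st,45);print(W,W.mean(0))
L=np.array([[35,25,45],[35,-25,45],[-35,-25,45],[-35,25,45]],float)
print(fitpose([(c,L,st)],[430,300,.4+np.pi]))
im=cv2.imread("pics/w5.png")[190:330,340:450]
cv2.imwrite("pics/w5z.png",cv2.resize(im,None,fx=4,fy=4,interpolation=cv2.INTER_CUBIC))
E
```

```text
[[407.00013408 271.6701546   45.        ]
 [388.75816916 315.8572549   45.        ]
 [451.92571561 343.8383032   45.        ]
 [470.83475924 296.21946202  45.        ]] [429.62969452 306.89629368  45.        ]
(array([429.72352225, 306.92597536,   3.53158078]), array([-1.11496594, -0.62534665,  1.27208784, -0.54291663, -0.71659623,
        0.4028491 ,  0.54723324,  0.98069059]))
```

View pics/w5z.png

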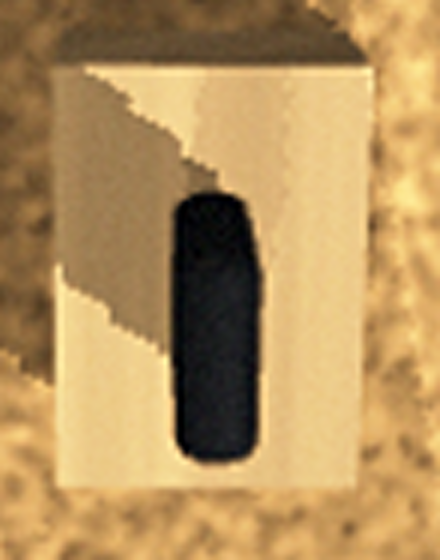

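```bash
python3 - <<'E'
from h import *
c=np.load("w5.npy",allow_pickle=True).item()
f=lambda uv:z(np.array(uv,float)/4+[340,190],(0,0),1.5)
n=back(c,f([[174,460],[259,460]]),89);print("near top edge",n,n.mean(0), np.hypot(*(n[0]-n[1])[:2]))
fb=back(c,f([[174,194],[244,194]]),45);print("far bottom",fb,fb.mean(0),np.hypot(*(fb[0]-fb[1])[:2]))
ft=back(c,f([[172,260],[262,262]]),89);print("far top",ft.mean(0))
m=(n.mean(0)+fb.mean(0))/2;d=fb.mean(0)-n.mean(0);print("mid",m,np.arctan2(d[1],d[0]),np.hypot(*d[:2]))
d=ft.mean(0)-n.mean(0);print("top mid",(ft.mean(0)+n.mean(0))/2,np.arctan2(d[1],d[0])+2*np.pi,np.hypot(*d[:2]))
E
python3 plan.py 430 303 89 3.54
```

```text
near top edge [[444.66862739 306.04488333  89.        ]
 [440.09502483 317.11283909  89.        ]] [442.38182611 311.57886121  89.        ] 11.975703955144754
far bottom [[418.03900303 295.45130828  45.        ]
 [413.80883516 305.69500496  45.        ]] [415.92391909 300.57315662  45.        ] 11.082763280008855
far top [415.79448111 300.34550474  89.        ]
mid [429.1528726  306.07600891  67.        ] -2.7473949998447997 28.65565175340932
top mid [429.08815361 305.96218298  89.        ] 3.54135035954725 28.86304231763658
d [  -3.9    4.6 -109.1] turn10 -36.04 n 37 t 12.825
[{"tx":0.0,"ty":0.0,"tz":0.07,"turn":-0.97,"claw":1},{"tx":0.0,"ty":0.0,"tz":0.07,"turn":-0.97,"claw":1},{"tx":-0.0,"ty":0.0,"tz":0.07,"turn":-0.97,"claw":1},{"tx":-0.0,"ty":0.0,"tz":0.07,"turn":-0.97,"claw":1},{"tx":-0.0,"ty":0.0,"tz":0.07,"turn":-0.97,"claw":1}]
[{"tx":-0.0,"ty":0.0,"tz":0.07,"turn":-0.97,"claw":1},{"tx":-0.0,"ty":0.0,"tz":0.07,"turn":-0.97,"claw":1},{"tx":-0.0,"ty":0.0,"tz":0.07,"turn":-0.97,"claw":1},{"tx":-0.0,"ty":0.0,"tz":0.07,"turn":-0.97,"claw":1},{"tx":-0.0,"ty":0.0,"tz":0.07,"turn":-
[... 760 characters left out ...]
7,"claw":1},{"tx":0.0,"ty":-0.0,"tz":0.07,"turn":-0.97,"claw":1}]
[{"tx":0.0,"ty":-0.0,"tz":0.07,"turn":-0.97,"claw":1},{"tx":0.0,"ty":-0.0,"tz":0.07,"turn":-0.97,"claw":1},{"tx":0.0,"ty":-0.0,"tz":0.07,"turn":-0.97,"claw":1},{"tx":0.0,"ty":-0.0,"tz":0.07,"turn":-0.97,"claw":1},{"tx":0.0,"ty":-0.0,"tz":0.07,"turn":-0.97,"claw":1}]
[{"tx":0.0,"ty":0.0,"tz":0.07,"turn":-0.97,"claw":1},{"tx":0.0,"ty":0.0,"tz":0.07,"turn":-0.97,"claw":1},{"tx":0.0,"ty":0.0,"tz":0.07,"turn":-0.97,"claw":1},{"tx":0.0,"ty":0.0,"tz":0.07,"turn":-0.97,"claw":1},{"tx":0.0,"ty":0.0,"tz":0.07,"turn":-0.97,"claw":1}]
[{"tx":0.0,"ty":0.0,"tz":0.07,"turn":-0.97,"claw":1},{"tx":0.0,"ty":0.0,"tz":0.07,"turn":-0.97,"claw":1}]
```

```bash
python3 -m handwheel '[{"tx":0.04,"ty":0.22,"tz":0.7,"turn":-0.05,"claw":0.6},{"tx":0,"ty":0,"tz":0.7,"turn":0,"claw":0.6},{"tx":0,"ty":0,"tz":0.5,"turn":0,"claw":0.6},{"tx":0,"ty":0,"tz":0,"turn":0,"claw":0.6},{"tx":0,"ty":0,"tz":0,"turn":0,"claw":0.6}]'
python3 plan.py 429.1 306 53 -2.742 4 0.6
python3 - <<'E'
from h import *
s=env.read_state();print(s["tcp_pos"],s["eef_rot"],s["ft_force"])
c=env.get_calibration("wrist");np.save("w6.npy",c,allow_pickle=True)
im=env.read_camera("wrist");cv2.imwrite("pics/w6.png",cv2.resize(im,None,fx=1.5,fy=1.5,interpolation=cv2.INTER_CUBIC))
E
```

```text
t: 13.45
tcp_pos: [428.5, 307.3, 122.7]
eef_rot: [-3.141, 0.001, -2.738]
ft_force: [-0.0, -0.1, 0.3]
gripper_width: 0.599
d [  0.6  -1.3 -69.7] turn10 0.02 n 4 t 13.45
[{"tx":-0.0,"ty":-0.01,"tz":0.44,"turn":0.01,"claw":0.6},{"tx":-0.0,"ty":-0.01,"tz":0.44,"turn":0.01,"claw":0.6},{"tx":-0.0,"ty":-0.01,"tz":0.44,"turn":0.01,"claw":0.6},{"tx":-0.0,"ty":-0.01,"tz":0.44,"turn":0.01,"claw":0.6}]
[428.54966343 307.27195959 122.74683181] [-3.14141465e+00  8.12793482e-04 -2.73766769e+00] [-0.02456736 -0.0657374   0.2841232 ]
```

View pics/w6.png

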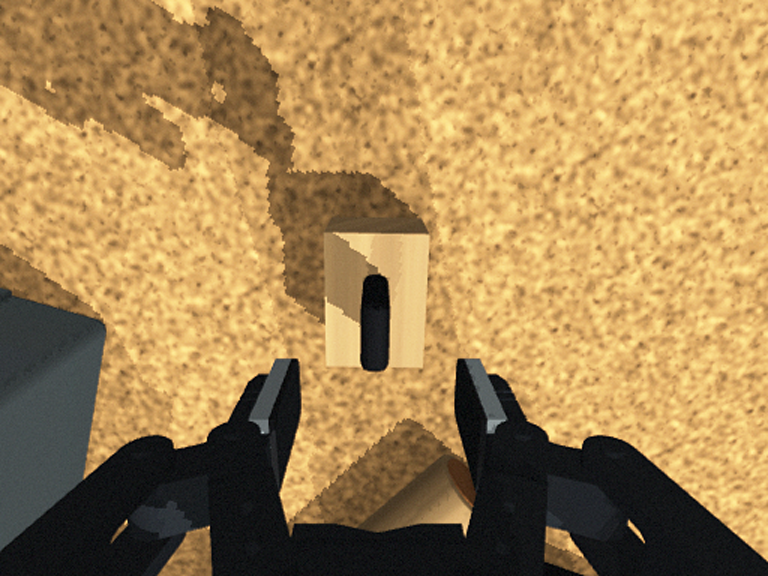

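```bash
python3 - <<'E'
from h import *
c=np.load("w6.npy",allow_pickle=True).item()
f=lambda uv:z(uv,(0,0),1.5)
n=back(c,f([[361,369],[388,370]]),89).mean(0);fb=back(c,f([[364,275],[388,275]]),45).mean(0);ft=back(c,f([[361,300],[389,300]]),89).mean(0)
print(n,fb,ft,(n+fb)/2,(n+ft)/2)
d=fb-n;print(np.arctan2(d[1],d[0]),np.hypot(*d[:2]))
E
```

```text
[441.49927938 311.32547953  89.        ] [415.94000885 300.93325683  45.        ] [413.39529957 299.58483893  89.        ] [428.71964412 306.12936818  67.        ] [427.44728947 305.45515923  89.        ]
-2.755415534097202 27.591205175164138
```

```bash
python3 -m handwheel '[{"tx":0.01,"ty":-0.03,"tz":0.6,"turn":0.03,"claw":0.6},{"tx":0,"ty":0,"tz":0.6,"turn":0,"claw":0.6},{"tx":0,"ty":0,"tz":0.5,"turn":0,"claw":0.6},{"tx":0,"ty":0,"tz":0,"turn":0,"claw":0.5},{"tx":0,"ty":0,"tz":0,"turn":0,"claw":0.3}]'
python3 -m handwheel '[{"tx":0,"ty":0,"tz":0,"turn":0,"claw":0},{"tx":0,"ty":0,"tz":0,"turn":0,"claw":0},{"tx":0,"ty":0,"tz":0,"turn":0,"claw":0}]' 100
python3 -c "
from h import *
s=env.read_state();print(s['tcp_pos'],s['eef_rot'],s['ft_force'],s['ft_torque'])"
```

```text
t: 14.12
tcp_pos: [428.5, 306.5, 55.1]
eef_rot: [3.141, 0.001, -2.742]
ft_force: [-1.9, -0.5, -0.1]
gripper_width: 0.306
t: 14.5
tcp_pos: [428.6, 306.5, 55.3]
eef_rot: [3.141, 0.002, -2.742]
ft_force: [-0.4, 0.7, 6.3]
gripper_width: 0.131
[428.55208727 306.53879009  55.34766125] [ 3.14115143e+00  1.99817642e-03 -2.74180742e+00] [-0.35018312  0.73874189  6.31815463] [-0.08567412  0.17077104 -0.04873553]
```

```bash
python3 -m handwheel '[{"tx":0,"ty":0,"tz":-0.3,"turn":0,"claw":0},{"tx":0,"ty":0,"tz":-0.7,"turn":0,"claw":0},{"tx":0,"ty":0,"tz":-1,"turn":0,"claw":0},{"tx":0,"ty":0,"tz":-1,"turn":0,"claw":0},{"tx":0,"ty":0,"tz":-1,"turn":0,"claw":0}]'
python3 -m handwheel '[{"tx":0,"ty":0,"tz":-0.8,"turn":0,"claw":0}]'
sed -i 's/dy=yaw-w;/dy=(yaw-w+np.pi)%(2*np.pi)-np.pi;/' plan.py
python3 plan.py 600.3 19.2 250 3.237 10 0
python3 -c "
from h import *
s=env.read_state();print(s['tcp_pos'],s['eef_rot'],s['ft_force'],s['gripper_width'])
env.read_camera
c=env.get_calibration('wrist');np.save('w7.npy',c,allow_pickle=True)
im=env.read_camera('wrist');cv2.imwrite('pics/w7.png',cv2.resize(im,None,fx=1.5,fy=1.5,interpolation=cv2.INTER_CUBIC))"
```

```text
t: 15.12
tcp_pos: [427.7, 306.0, 216.6]
eef_rot: [3.141, 0.001, -2.742]
ft_force: [0.9, 0.6, -1.1]
gripper_width: 0.123
t: 15.25
tcp_pos: [427.8, 306.1, 248.9]
eef_rot: [3.141, 0.002, -2.741]
ft_force: [0.4, 0.4, -0.0]
gripper_width: 0.122
d [ 172.5 -286.9    1.1] turn10 1.75 n 10 t 15.25
[{"tx":-0.12,"ty":-0.83,"tz":-0.0,"turn":0.17,"claw":0.0},{"tx":-0.14,"ty":-0.82,"tz":-0.0,"turn":0.17,"claw":0.0},{"tx":-0.17,"ty":-0.82,"tz":-0.0,"turn":0.17,"claw":0.0},{"tx":-0.19,"ty":-0.81,"tz":-0.0,"turn":0.17,"claw":0.0},{"tx":-0.22,"ty":-0.81,"tz":-0.0,"turn":0.17,"claw":0.0}]
[{"tx":-0.24,"ty":-0.8,"tz":-0.0,"turn":0.17,"claw":0.0},{"tx":-0.27,"ty":-0.79,"tz":-0.0,"turn":0.17,"claw":0.0},{"tx":-0.29,"ty":-0.78,"tz":-0.0,"turn":0.17,"claw":0.0},{"tx":-0.31,"ty":-0.78,"tz":-0.0,"turn":0.17,"claw":0.0},{"tx":-0.34,"ty":-0.77,"tz":-0.0,"turn":0.17,"claw":0.0}]
[427.83793732 306.07437876 248.94409972] [ 3.14126427e+00  1.81668346e-03 -2.74147961e+00] [ 0.40514575  0.42445355 -0.04620301] 0.12233530482290818
```

View pics/w7.png

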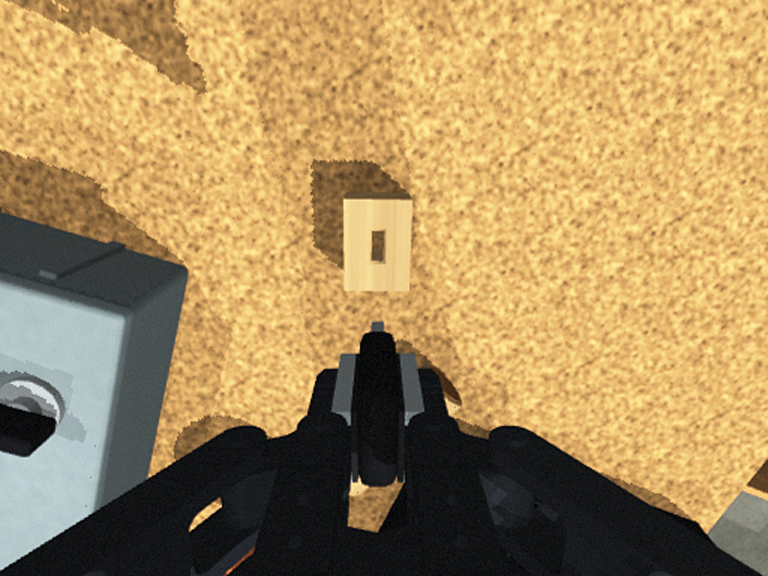

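```bash
python3 -m handwheel '[{"tx":-0.12,"ty":-0.83,"tz":0,"turn":0.17,"claw":0},{"tx":-0.14,"ty":-0.82,"tz":0,"turn":0.17,"claw":0},{"tx":-0.17,"ty":-0.82,"tz":0,"turn":0.17,"claw":0},{"tx":-0.19,"ty":-0.81,"tz":0,"turn":0.17,"claw":0},{"tx":-0.22,"ty":-0.81,"tz":0,"turn":0.17,"claw":0}]'
python3 -m handwheel '[{"tx":-0.24,"ty":-0.8,"tz":0,"turn":0.17,"claw":0},{"tx":-0.27,"ty":-0.79,"tz":0,"turn":0.17,"claw":0},{"tx":-0.29,"ty":-0.78,"tz":0,"turn":0.17,"claw":0},{"tx":-0.31,"ty":-0.78,"tz":0,"turn":0.17,"claw":0},{"tx":-0.34,"ty":-0.7,"tz":0,"turn":0.17,"claw":0}]'
python3 -m handwheel '[{"tx":0,"ty":0,"tz":0.4,"turn":0,"claw":0},{"tx":0,"ty":0,"tz":0,"turn":0,"claw":0},{"tx":0,"ty":0,"tz":0,"turn":0,"claw":0},{"tx":0,"ty":0,"tz":0,"turn":0,"claw":0}]'
python3 plan.py 600.2 19.2 212 3.236 1 0
python3 -c "
from h import *
s=env.read_state();print(s['joint_positions'],s['tcp_pos'],s['eef_rot'],s['ft_force'],s['gripper_width'])"
```

```text
t: 15.92
tcp_pos: [514.6, 162.1, 247.0]
eef_rot: [3.142, 0.001, -2.891]
ft_force: [1.3, 1.2, 0.0]
gripper_width: 0.125
t: 16.55
tcp_pos: [601.4, 21.6, 246.9]
eef_rot: [3.142, 0.001, -3.04]
ft_force: [0.2, -0.3, -0.7]
gripper_width: 0.131
t: 17.05
tcp_pos: [600.9, 23.8, 230.5]
eef_rot: [3.141, 0.0, -3.037]
ft_force: [0.1, -0.1, -0.3]
gripper_width: 0.124
d [ -0.7  -4.6 -18.5] turn10 0.06 n 1 t 17.05
[{"tx":0.03,"ty":-0.11,"tz":0.46,"turn":0.06,"claw":0.0}]
[ 0.0655775   0.4648114  -0.28537883  1.87950718  0.17314409  0.82062358
  1.36613386] [600.94239966  23.82206775 230.54147885] [ 3.14139120e+00  4.85927283e-04 -3.03673501e+00] [ 0.08582419 -0.10310332 -0.33076485] 0.12409488396289486
```

```bash
python3 -m handwheel '[{"tx":0.03,"ty":-0.11,"tz":0.45,"turn":0.06,"claw":0},{"tx":0,"ty":0,"tz":0,"turn":0,"claw":0},{"tx":0,"ty":0,"tz":0,"turn":0,"claw":0}]'
python3 - <<'E'
from h import *
s=env.read_state();print(s['tcp_pos'],s['eef_rot'],s['ft_force'],s['gripper_width'])
c=env.get_calibration("wrist");np.save("w8.npy",c,allow_pickle=True)
im=env.read_camera("wrist");cv2.imwrite("pics/w8.png",cv2.resize(im,None,fx=1.5,fy=1.5,interpolation=cv2.INTER_CUBIC))
cv2.imwrite("pics/w8z.png",cv2.resize(im[180:330,180:320],None,fx=4,fy=4,interpolation=cv2.INTER_CUBIC))
cs=env.get_calibration("scene");im=env.read_camera("scene");cv2.imwrite("pics/s8.png",im)
cv2.imwrite("pics/s8z.png",cv2.resize(im[150:240,200:320],None,fx=6,fy=6,interpolation=cv2.INTER_CUBIC))
E
```

```text
t: 17.42
tcp_pos: [600.5, 18.9, 212.7]
eef_rot: [3.141, 0.001, -3.048]
ft_force: [0.2, -0.1, -0.5]
gripper_width: 0.125
[600.49536947  18.91395535 212.70718062] [ 3.14146245e+00  5.91008627e-04 -3.04787831e+00] [ 0.23503433 -0.09626668 -0.48959683] 0.12488926157782235
```

View pics/w8z.png

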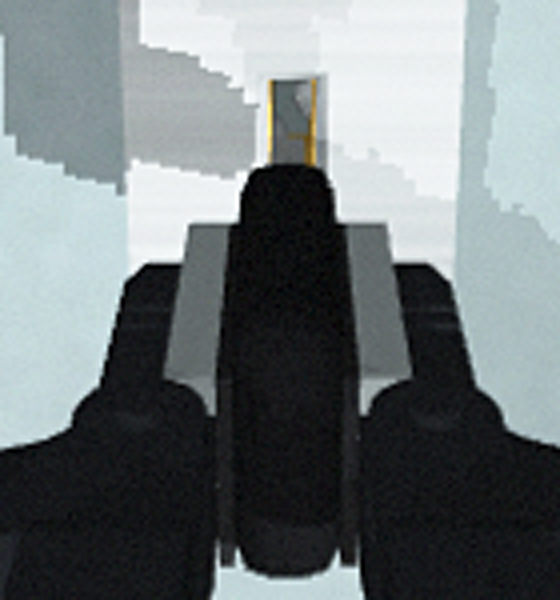

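View pics/s8z.png

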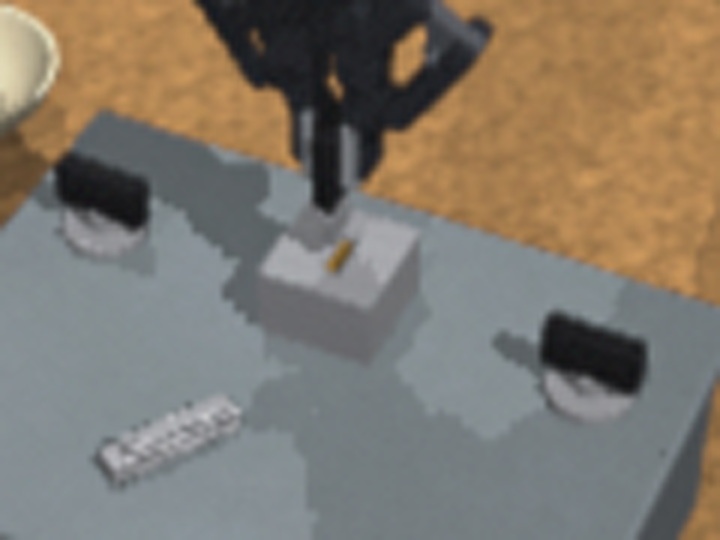

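```bash
python3 - <<'E'
from h import *
c=np.load("w8.npy",allow_pickle=True).item()
f=lambda uv:z(uv,(180,180),4)
for n,uv,h in (("bevel",[[261,76],[327,76]],166),("gold",[[270,82],[316,82]],164),("case edges",[[128,215],[461,215]],166),("case back top?",[[128,5],[463,5]],166),("blade",[[277,150],[306,150]],177)):
    q=back(c,f(uv),h);print(n,q.round(1).tolist(),q.mean(0).round(1))
print("tcp plane", [((proj(c,[[600.495+k*np.cos(-3.048),18.914+k*np.sin(-3.048),hh]])-180)*4).round(0).tolist() for k,hh in((0,166),(-9,166),(9,190),(9,176),(-9,176))])
c6=np.load("w7.npy",allow_pickle=True).item()
# blade in w7 : TCP 427.84,306.07,248.94 yaw -2.7415
t=np.array([427.84,306.07,248.94]);a=-2.7415
def loc(k,m,dz):return [t[0]+k*np.cos(a)+m*np.sin(a),t[1]+k*np.sin(a)-m*np.cos(a),t[2]+dz]
print((proj(c6,[loc(k,m,d) for k,m,d in ((-16,-6,-10.3),(-16,6,-10.3),(-9,-2.5,-36),(-9,2.5,-36),(-16,0,33.7),(16,0,33.7))])*1.5).round(0))
E
```

```text
bevel [[588.0, 13.1, 166.0], [587.0, 23.5, 166.0]] [587.5  18.3 166. ]
gold [[589.5, 14.6, 164.0], [588.9, 22.0, 164.0]] [589.2  18.3 164. ]
case edges [[614.1, -6.5, 166.0], [609.0, 47.9, 166.0]] [611.5  20.7 166. ]
case back top? [[578.3, -8.5, 166.0], [573.4, 43.3, 166.0]] [575.8  17.4 166. ]
blade [[595.7, 16.4, 177.0], [595.3, 20.8, 177.0]] [595.5  18.6 177. ]
tcp plane [[[289.0, 151.0]], [[289.0, 202.0]], [[289.0, 158.0]], [[289.0, 121.0]], [[289.0, 229.0]]]
[[361. 405.]
 [394. 405.]
 [372. 357.]
 [384. 357.]
 [378. 492.]
 [378. 391.]]
```

```bash
python3 - <<'E'
import cv2
im=cv2.imread("pics/w7.png");cv2.imwrite("pics/w7z.png",cv2.resize(im[300:420,310:450],None,fx=5,fy=5,interpolation=cv2.INTER_CUBIC))
E
```

```text
(no output)
```

View pics/w7z.png

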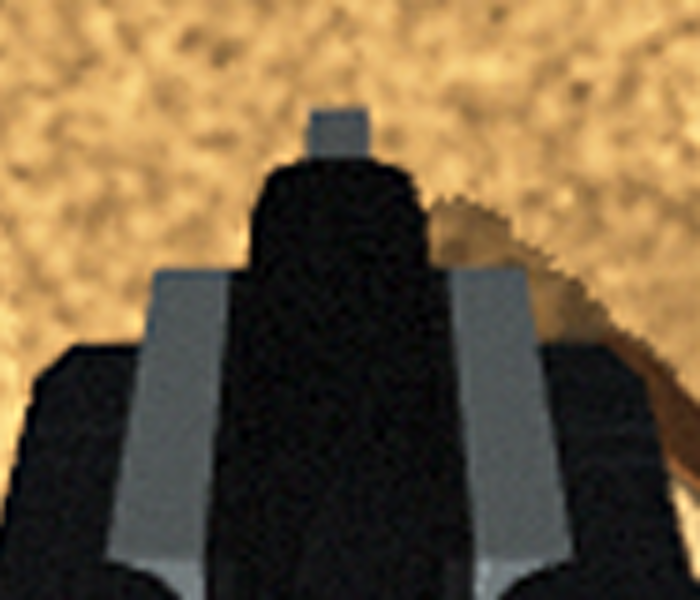

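```bash
python3 - <<'E'
from h import *
c6=np.load("w7.npy",allow_pickle=True).item()
t=np.array([427.84,306.07,248.94]);a=-2.7415
def loc(k,m,dz):return [t[0]+k*np.cos(a)+m*np.sin(a),t[1]+k*np.sin(a)-m*np.cos(a),t[2]+dz]
for kk in (14,16,18): print(kk,(proj(c6,[loc(kk,0,-10.3),loc(kk-7,0,-37.8),loc(kk-9,0,-37.8)])*1.5).round(1)[:,1])
c=np.load("w8.npy",allow_pickle=True).item()
t=np.array([600.495,18.914,212.7]);a=-3.048
for kk in (14,16,18): print(kk,(proj(c,[loc(kk,-6,-10.3),loc(kk,6,-10.3),loc(kk-7,-2.5,-37.8),loc(kk-7,2.5,-37.8)])-180).round(1)*4)
def L(x,y,h,p=(600.2,19.2,.0934)): 
    C,S=np.cos(p[2]),np.sin(p[2]);return [p[0]+C*x-S*y,p[1]+S*x+C*y,h]
print((proj(c,[L(-11,3.75,164),L(-11,-3.75,164),L(-13,5.75,166),L(-13,-5.75,166),L(10,27,166),L(10,-27,166),L(-27,27,166),L(-27,-27,166)])-180).round(1)*4)
E
```

```text
14 [330.2 319.2 323.8]
16 [324.9 314.6 319.2]
18 [319.6 310.  314.6]
14 [[243.2 160. ]
 [335.2 160. ]
 [272.4 131.2]
 [305.2 131.2]]
16 [[243.2 146. ]
 [335.2 146. ]
 [272.4 118.8]
 [305.2 118.8]]
18 [[242.8 131.6]
 [335.6 131.6]
 [272.4 106.4]
 [305.2 106.4]]
[[314.   80.8]
 [267.2  80.8]
 [327.2  73.2]
 [254.4  73.2]
 [455.6 205.6]
 [125.6 205.6]
 [465.2 -12.4]
 [116.4 -12.4]]
```

View pics/w8.png

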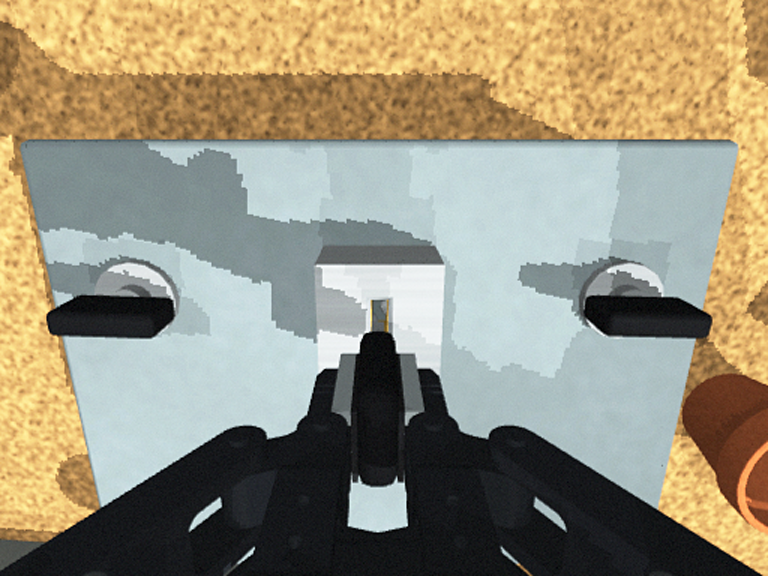

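```bash
python3 -m handwheel '[{"tx":0,"ty":0.02,"tz":0.1,"turn":0,"claw":0},{"tx":0,"ty":0,"tz":0.1,"turn":0,"claw":0},{"tx":0,"ty":0,"tz":0.1,"turn":0,"claw":0},{"tx":0,"ty":0,"tz":0,"turn":0,"claw":0}]'
python3 -m handwheel '[{"tx":0,"ty":0,"tz":0.1,"turn":0,"claw":0},{"tx":0,"ty":0,"tz":0,"turn":0,"claw":0}]'
```

```text
t: 18.02
tcp_pos: [600.0, 19.2, 199.6]
eef_rot: [-3.142, -0.001, -3.049]
ft_force: [0.5, 0.1, -0.2]
gripper_width: 0.123
t: 18.27
tcp_pos: [600.0, 19.2, 195.8]
eef_rot: [-3.142, -0.0, -3.049]
ft_force: [0.4, 0.7, -0.7]
gripper_width: 0.124
```

```bash
python3 -m handwheel '[{"tx":0.01,"ty":0,"tz":0.1,"turn":0,"claw":0},{"tx":0,"ty":0,"tz":0,"turn":0,"claw":0}]'
python3 -m handwheel '[{"tx":0,"ty":0,"tz":0.1,"turn":0,"claw":0},{"tx":0,"ty":0,"tz":0,"turn":0,"claw":0}]'
```

```text
t: 18.52
tcp_pos: [599.6, 19.2, 191.8]
eef_rot: [-3.142, -0.001, -3.049]
ft_force: [-0.1, -0.1, -0.2]
gripper_width: 0.125
t: 18.77
tcp_pos: [599.8, 18.9, 187.8]
eef_rot: [-3.141, -0.0, -3.049]
ft_force: [0.6, -1.3, -0.6]
gripper_width: 0.124
```

```bash
python3 -m handwheel '[{"tx":-0.015,"ty":0.01,"tz":0.1,"turn":0,"claw":0},{"tx":0,"ty":0,"tz":0,"turn":0,"claw":0}]'
python3 -m handwheel '[{"tx":0,"ty":0,"tz":0.1,"turn":0,"claw":0},{"tx":0,"ty":0,"tz":0,"turn":0,"claw":0}]'
python3 -m handwheel '[{"tx":0,"ty":0,"tz":0.05,"turn":0,"claw":0},{"tx":0,"ty":0,"tz":0,"turn":0,"claw":0}]'
```

```text
t: 19.02
tcp_pos: [600.4, 19.5, 184.1]
eef_rot: [-3.141, 0.0, -3.049]
ft_force: [1.4, -1.6, -1.6]
gripper_width: 0.128
t: 19.27
tcp_pos: [600.4, 19.6, 180.3]
eef_rot: [-3.141, 0.0, -3.049]
ft_force: [-0.8, -1.0, 3.1]
gripper_width: 0.125
t: 19.52
tcp_pos: [600.6, 19.6, 178.7]
eef_rot: [-3.141, 0.001, -3.049]
ft_force: [-0.8, -1.9, 6.0]
gripper_width: 0.126
```

```bash
python3 -m handwheel '[{"tx":0,"ty":0,"tz":0.05,"turn":0,"claw":0},{"tx":0,"ty":0,"tz":0,"turn":0,"claw":0}]'
python3 -m handwheel '[{"tx":0,"ty":0,"tz":0.05,"turn":0,"claw":0},{"tx":0,"ty":0,"tz":0,"turn":0,"claw":0}]'
python3 - <<'E'
from h import *
im=env.read_camera("wrist");cv2.imwrite("pics/w9z.png",cv2.resize(im[180:340,170:330],None,fx=4,fy=3.7,interpolation=cv2.INTER_CUBIC))
im=env.read_camera("scene")
cv2.imwrite("pics/s9z.png",cv2.resize(im[150:240,200:320],None,fx=6,fy=6,interpolation=cv2.INTER_CUBIC))
E
```

```text
t: 19.77
tcp_pos: [600.6, 19.5, 176.8]
eef_rot: [-3.141, 0.001, -3.049]
ft_force: [-1.5, -1.5, 8.9]
gripper_width: 0.127
t: 20.02
tcp_pos: [600.7, 19.5, 176.3]
eef_rot: [-3.141, 0.002, -3.049]
ft_force: [-6.5, -2.2, 22.7]
gripper_width: 0.121
```

View pics/w9z.png

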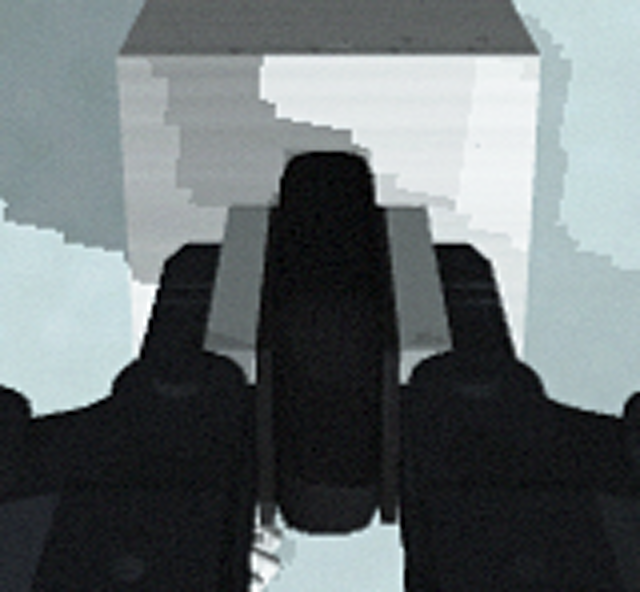

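View pics/s9z.png

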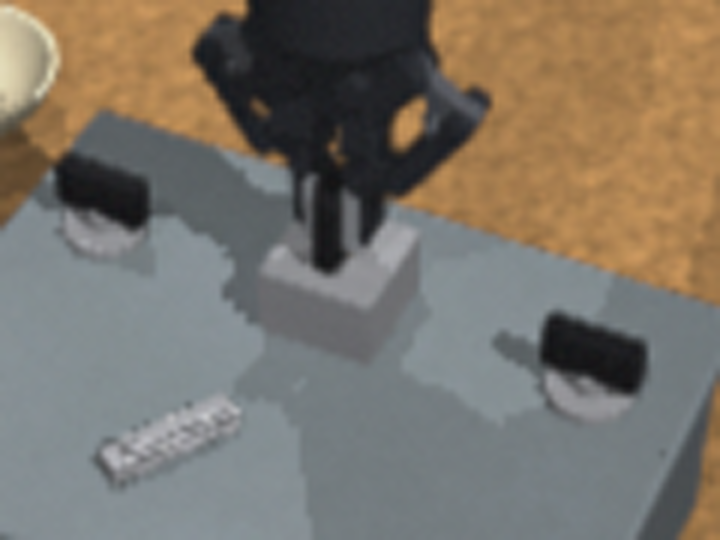

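```bash
python3 -m handwheel '[{"tx":0,"ty":0,"tz":0.02,"turn":0.3,"claw":0},{"tx":0,"ty":0,"tz":0,"turn":-0.3,"claw":0},{"tx":0,"ty":0,"tz":0,"turn":-0.3,"claw":0},{"tx":0,"ty":0,"tz":0,"turn":0.3,"claw":0}]'
python3 -m handwheel '[{"tx":0,"ty":0,"tz":0.02,"turn":0.3,"claw":0},{"tx":0,"ty":0,"tz":0,"turn":-0.3,"claw":0},{"tx":0,"ty":0,"tz":0,"turn":-0.3,"claw":0},{"tx":0,"ty":0,"tz":0,"turn":0.3,"claw":0}]'
python3 -c "
from h import *
s=env.read_state();print(s['tcp_pos'],s['eef_rot'],s['ft_force'],s['ft_torque'])"
```

```text
t: 20.62
tcp_pos: [600.8, 19.6, 176.3]
eef_rot: [-3.141, 0.002, -3.049]
ft_force: [-8.9, -1.6, 30.7]
gripper_width: 0.121
t: 21.12
tcp_pos: [600.9, 19.6, 176.2]
eef_rot: [-3.141, 0.003, -3.049]
ft_force: [-10.7, -3.4, 38.6]
gripper_width: 0.128
[600.90345064  19.58750685 176.23993953] [-3.14066657e+00  2.98746274e-03 -3.04894366e+00] [-10.73272777  -3.38272985  38.56668026] [-0.66981656  2.4380634   0.22243516]
```

```bash
python3 -m handwheel '[{"tx":0,"ty":0,"tz":-0.05,"turn":0,"claw":0},{"tx":0,"ty":0,"tz":0,"turn":0.5,"claw":0},{"tx":0,"ty":0,"tz":0,"turn":0.5,"claw":0},{"tx":0,"ty":0,"tz":0,"turn":0,"claw":0}]'
python3 -c "
from h import *
s=env.read_state();print(s['tcp_pos'],s['eef_rot'],s['ft_force'],s['ft_torque'])"
```

```text
t: 21.62
tcp_pos: [600.7, 19.6, 176.3]
eef_rot: [-3.141, 0.002, 3.059]
ft_force: [-5.4, -3.1, 19.0]
gripper_width: 0.123
[600.66877916  19.5912567  176.2985848 ] [-3.14115960e+00  1.63730347e-03  3.05868326e+00] [-5.43286921 -3.0596293  18.97667093] [-0.58148988  1.15901644 -0.05823839]
```

```bash
python3 -m handwheel '[{"tx":0,"ty":0,"tz":0,"turn":0.9,"claw":0},{"tx":0,"ty":0,"tz":0,"turn":0.9,"claw":0},{"tx":0,"ty":0,"tz":0,"turn":0.9,"claw":0},{"tx":0,"ty":0,"tz":0,"turn":0.9,"claw":0},{"tx":0,"ty":0,"tz":0,"turn":0,"claw":0}]'
python3 -c "
from h import *
s=env.read_state();print(s['tcp_pos'],s['eef_rot'],s['ft_force'],s['ft_torque'])"
python3 -m handwheel '[{"tx":0,"ty":0,"tz":0,"turn":0.9,"claw":0},{"tx":0,"ty":0,"tz":0,"turn":0.9,"claw":0},{"tx":0,"ty":0,"tz":0,"turn":0.9,"claw":0},{"tx":0,"ty":0,"tz":0,"turn":0.8,"claw":0},{"tx":0,"ty":0,"tz":0,"turn":0,"claw":0}]'
python3 -c "
from h import *
s=env.read_state();print(s['tcp_pos'],s['eef_rot'],s['ft_force'],s['ft_torque'])"
```

```text
t: 22.25
tcp_pos: [600.7, 19.7, 176.3]
eef_rot: [3.141, 0.001, 2.429]
ft_force: [-4.6, -3.0, 19.8]
gripper_width: 0.126
[600.6524755   19.69342445 176.31409849] [3.14077016e+00 1.40621105e-03 2.42946954e+00] [-4.56967332 -2.97477873 19.81604623] [-0.46977198  1.25870475 -0.085863  ]
t: 22.88
tcp_pos: [600.7, 20.0, 176.3]
eef_rot: [3.14, 0.0, 1.819]
ft_force: [-5.8, -0.8, 20.6]
gripper_width: 0.128
[600.68253835  19.99636062 176.33055073] [3.13997561e+00 5.96873106e-06 1.81920594e+00] [-5.79462324 -0.82877124 20.56801561] [-0.28043813  1.39382422 -0.08883803]
```

```bash
python3 -m handwheel '[{"tx":0,"ty":0,"tz":0,"turn":0.8,"claw":0},{"tx":0,"ty":0,"tz":0,"turn":0.6,"claw":0},{"tx":0,"ty":0,"tz":0,"turn":0,"claw":0}]'
python3 -c "
from h import *
s=env.read_state();print(s['tcp_pos'],s['eef_rot'],s['ft_force'],s['ft_torque'])"
python3 -m handwheel '[{"tx":0,"ty":0,"tz":0,"turn":0.3,"claw":0},{"tx":0,"ty":0,"tz":0,"turn":0,"claw":0}]'
python3 -c "
from h import *
s=env.read_state();print(s['tcp_pos'],s['eef_rot'],s['ft_force'],s['ft_torque'])"
```

```text
t: 23.25
tcp_pos: [600.8, 20.1, 176.3]
eef_rot: [3.14, -0.001, 1.575]
ft_force: [-5.8, 0.1, 20.3]
gripper_width: 0.128
[600.77520989  20.09124126 176.31534375] [ 3.13989939e+00 -6.81467666e-04  1.57541646e+00] [-5.79812037  0.07935056 20.27181687] [-0.06277614  1.26930941 -0.03648134]
t: 23.5
tcp_pos: [600.9, 20.1, 176.3]
eef_rot: [3.14, -0.001, 1.524]
ft_force: [-4.4, -0.7, 19.6]
gripper_width: 0.123
[600.86951845  20.11377439 176.33638723] [ 3.13973032e+00 -9.56150095e-04  1.52410553e+00] [-4.39641466 -0.71256041 19.63675005] [-0.05271481  1.19515913  0.11541112]
```

```bash
python3 -m handwheel '[{"tx":0,"ty":0,"tz":0,"turn":0.3,"claw":0},{"tx":0,"ty":0,"tz":0,"turn":0,"claw":0}]'
python3 -c "
from h import *
s=env.read_state();print(s['tcp_pos'],s['eef_rot'],s['ft_force'],s['ft_torque'])"
python3 -m handwheel '[{"tx":0,"ty":0,"tz":0,"turn":0.3,"claw":0},{"tx":0,"ty":0,"tz":0,"turn":0,"claw":0}]'
python3 - <<'E'
from h import *
s=env.read_state();print(s['tcp_pos'],s['eef_rot'],s['ft_force'],s['ft_torque'])
im=env.read_camera("wrist");cv2.imwrite("pics/w10.png",cv2.resize(im,None,fx=1.5,fy=1.5,interpolation=cv2.INTER_CUBIC))
im=env.read_camera("scene");cv2.imwrite("pics/s10.png",cv2.resize(im[130:270,170:350],None,fx=4.2,fy=4.2,interpolation=cv2.INTER_CUBIC))
E
```

```text
t: 23.75
tcp_pos: [601.0, 20.1, 176.3]
eef_rot: [3.14, -0.001, 1.473]
ft_force: [-5.0, 0.3, 20.6]
gripper_width: 0.13
[601.00458976  20.13230614 176.31802534] [ 3.13955046e+00 -9.03521827e-04  1.47264547e+00] [-4.97116112  0.33626999 20.55522318] [-0.13716265  1.12610443  0.40358309]
t: 24.0
tcp_pos: [601.1, 20.1, 176.3]
eef_rot: [3.139, -0.001, 1.421]
ft_force: [-4.7, 0.5, 19.3]
gripper_width: 0.125
[601.07648477  20.14280588 176.33666826] [ 3.13944437e+00 -8.67873409e-04  1.42119565e+00] [-4.73950885  0.48311581 19.30009393] [-0.13516826  1.04558401  0.76753729]
```

View pics/w10.png

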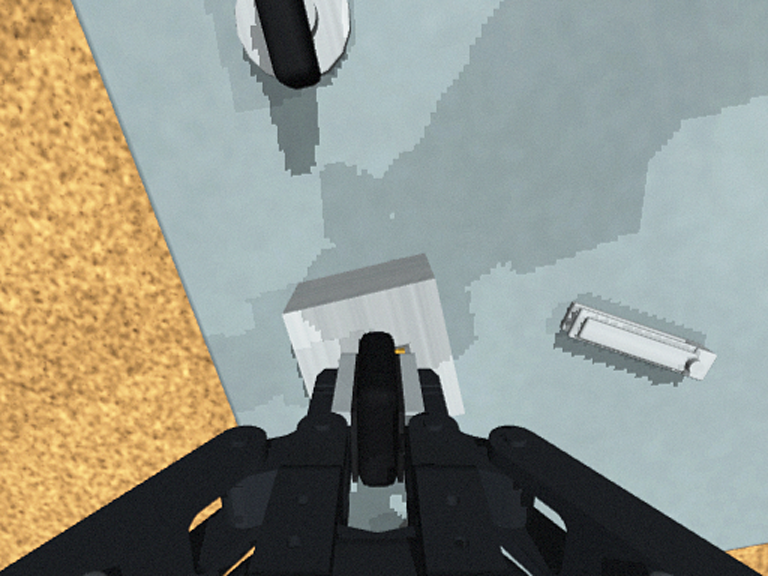

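View pics/s10.png

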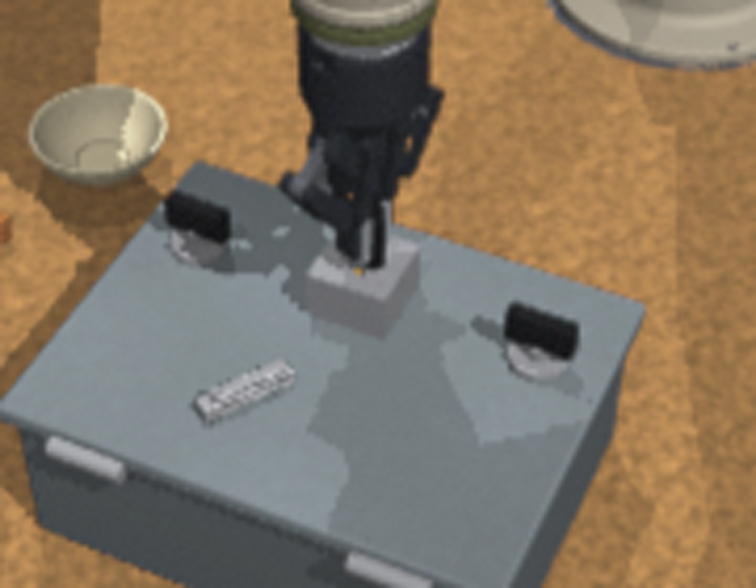

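```bash
python3 -m handwheel '[{"tx":0,"ty":0,"tz":0,"turn":0,"claw":0},{"tx":0,"ty":0,"tz":0,"turn":0,"claw":0},{"tx":0,"ty":0,"tz":0,"turn":0,"claw":0},{"tx":0,"ty":0,"tz":0,"turn":0,"claw":0}]'
python3 - <<'E'
from h import *
s=env.read_state();print(s['tcp_pos'],s['eef_rot'],s['ft_force'],s['ft_torque'],s['gripper_width'])
im=env.read_camera("top");cv2.imwrite("pics/top10.png",im)
E
```

```text
t: 24.6
tcp_pos: [601.1, 20.2, 176.3]
eef_rot: [3.139, -0.001, 1.422]
ft_force: [-4.6, 0.2, 20.2]
gripper_width: 0.124
[601.08203847  20.16841039 176.33673857] [ 3.13944592e+00 -1.01293003e-03  1.42180917e+00] [-4.55501435  0.15113297 20.15952941] [-0.05328563  1.09228339  0.7052147 ] 0.12429920302997643
```

View pics/top10.png

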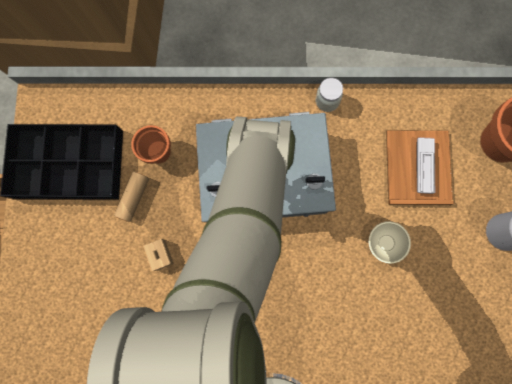

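The top view shows pot (151,145), log (131,197), dish (389,243) and brush (426,166) where they were at the start, the stand empty at (157,255), and both knob bars lying crosswise. The hold is steady, so I'm handing in.

```bash
python3 -c "
from station import env
print(env.sign_off())"
```

```text
the job is handed in; nothing more can be done
None
```

Both knobs are undone, the key is fully in the lock and turned clockwise to its stop, and the gripper is still holding it there. I handed in at about 24.7 s; the sign-off gives no verdict.

- **Knobs:** I turned each one counter-clockwise until I judged it at its end stop. Wrist pictures afterwards put both bars about 1.55–1.57 rad from the lock's axis (stop at 1.55). The torque rose clearly against the left stop. On the right it did not, so that one rests on the picture alone. A coarse top-view reading gave 1.49–1.52 for the left; the closer wrist view gave about 1.55.
- **Key:** I pushed it in until the tool height showed the shoulder on the lock's cover (176.3 mm, as predicted). Rocking it 3 degrees each way and pushing up to 39 N moved it no further, so I took it as home. My readings showed only about 3–9 N on the way in, less than the 8–18 N expected from the pins, and it never stopped short.
- **Turn:** After that I turned it 1.81 rad clockwise at the gripper. Torque climbed steadily from 0.1 to 0.77 N m over the last part, so it is against the stop. It held at about 0.7 N m, with 20 N downward, for the half second I watched.
- **Everything else:** Pot, log, dish and brush look unmoved in the last top view. The clipper was hidden there by the arm, but it looks in place in the last scene view.

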